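Pack the catering case and fold its lid stay down

ROBOT

A 7-joint arm with a two-finger parallel gripper is mounted at the origin on a cart in front of the work surface, level with it; the furniture and walls round the work are solid. World frame = base frame: x ahead of the robot, y to its left, z up, the work surface at z = 0. Lengths are in mm, angles in rad, forces in N, time in s.
With the tool pointing down it reaches from about 400 to 875 mm from the base axis. Payload 6.5 kg.
Tool frame: the origin (TCP) lies midway between the tips of the shut fingers; the grasp point (between the pads) lies 19 mm behind it (env.grip_depth is the distance from the TCP to the grasp point, in mm); z points along the fingers, y is the line along which they close (so a half turn about z gives the same grasp; the last joint's range is limited). The gripper opens to 85 mm and grips with 20 to 120 N. Pads are 22 mm wide; open, the fingers measure 114 mm over their backs; the gripper's body (76 mm by 85 mm) begins 54 mm behind the grasp point. The pads swing forward as they close: fully open they stand 13 mm farther back than shut.
Start: joints at [-1.343, 0.536, -0.004, 1.538, 0.003, 1.067, -0.071], TCP at [188.23, 622.141, 231.29] pointing down, gripper open.
Joint ranges: [-2.7, 2.7], [-0.37, 2.16], [-1.27, 1.26], [0.24, 2.4], [-1.31, 4.45], [0.19, 1.91], [-2.76, 2.76]. Speed limits (rad/s): [2.39, 2.39, 3.14, 3.14, 3.14, 3.14, 3.14].

INTERFACE

Orientations are given as a 3x3 rotation matrix whose columns are the frame's x, y, z axes.
In Python, from cell import env gives the robot as it stands.
- The arm moves only by the tool move_arm, never from a script. Its argument "targets" is a list of rows, each a list of 7 numbers: the shift along the tool's x, y, z each as a share of 0.3 m, from -1 to 1, then the turn, a rotation vector about the tool's x, y, z each as a share of 120 degrees, from -1 to 1, then the closure in counts, from 0 (fully open) to 255 (shut). A call has 1 to 20 rows; each row is the pose to reach, as a shift and turn from the pose commanded when the call began, along the tool's axes at that moment; what a row does not reach only later rows make up. A row lasts 1/12 s, in which the tool goes at most 41.7 mm and 7.16 degrees, less where a joint would pass 70% of its speed; a pose out of reach is approached as far as the arm can. A call with a number of a shift or a turn outside -1 to 1 is refused whole. A call with a gripper value outside its range is refused whole. The fingers move at their own pace and stop on an object; "force" is the grip in N (left out, the last holds). Time passes only in rows, so rows that repeat a pose let the fingers close. It gives the time, the measured TCP pose, the force, the opening and the grip force at its end, in the units of the state.
- env.get_state(): the state, without advancing time (a new reading comes with each control period).
- env.capture(name): name is "side" or "top"; returns a dict with "pixels" (384x512x3 uint8, red, green, blue), "range_z" (384x512 float32, mm along the optical axis (not along the pixel's ray), 0 where there is no reading), "fx", "fy", "cx", "cy" (pixels), "origin" and "rotation" of the camera in the world. Camera axes: x right, y down, z forward; pixel columns grow to the right and rows downward; lengths in mm; the calibration is good to about 2 mm. A picture is of the moment at which its call begins.
- env.sign_off(): hands the job in; it is judged then, once.
The state is a dict: "clock": time; "joints": joint angles; "joint_velocities": joint speeds; "joint_efforts": joint torques, N m; "eef_pos": TCP position; "tool_rot": TCP orientation; "ft_force": force on the tool from outside, world axes, zero at the start; "torque": the same for the moment, N m; "grip_width": opening from 0.0 (shut) to 1.0 (fully open); "grasp_force": force on a finger pad.
Only numpy, scipy, OpenCV 4.12 (cv2) and the standard library are available. Lean on these libraries where they do the work, as an engineer would, in place of code of your own. Each camera call takes 0.05 s, during which the arm holds its last target. There are 200 camera calls.

TASK

Pack the black catering case for an outside job: lift the sachet baskets off the rack's deep hooks and stand them in the bay beside the hinge, and stand the shot glasses upright in the bay at the front of the case. Then lift the red knob of the locked lid stay past its centre to unlock it, and lower the lid gently by hand, without letting it slam, until it is fully shut on the case. Leave the iced coffee, the milk pitcher and the jar of fruit spread where they stand.

Things in the scene. Friction and masses are not known exactly. Their poses are not given: they have to be found in the camera images.
- case: black catering case with aluminium edges, fixed, 254 (x) x 306 (y) x 100 mm high; origin: centre of underside. Hinge on the +x wall (to the robot's left), latches on the -x wall. Walls 8 mm, floor 10 mm. Foam ribs 35 mm high part three bays: baskets (x 3 to 119, y -89 to 145 mm), glasses (x -119 to -3, y as before), and a 50 mm lane along the -y wall for the lid stay, to be kept empty
- basket_bay (a point): centre of the basket bay (the one beside the hinge) on the inner floor, axes as the case: 116 mm in x (across) by 234 mm in y (along); takes two baskets one behind the other, their x axes along the bay, +x end to the case's -y, at y = -44 and +66 mm
- glass_bay (a point): centre of the glass bay (at the front) on the inner floor, axes as the case: 116 mm in x (across) by 234 mm in y (along); takes four glasses in a row along y at 57 mm pitch (10 mm between them)
- lid (a joint): angle of the case's lid (rad): 0 shut flat on the rim, 1.68 at the start, just past upright, held by the locked stay, which stops it coming down. The hinge is stiff (0.65 N m): the lid (360 g) stays at any angle where it is left and must be pushed down all the way
- hinge_line (a point): middle of the lid's hinge axis, on top of the case's +x wall; axes as the case; the hinge runs along its y
- lid_edge (a point): middle of the lid's free edge, 254 mm from the hinge axis. The lid is a plate 14 mm thick, 306 mm wide, its underside on the rim when shut; this point lies half way through the thickness; x points to the hinge, z out of the outer face (up when shut, to the robot's left when open)
- stay_knee (a joint): bend of the folding lid stay at its knee (rad): 0 locked (10 degrees past straight), as at the start; dead centre at 0.17; beyond it is unlocked and folds as the lid comes down, 3.15 when shut. Past 0.3 it stays where it is left
- stay_knob (a point): centre of the red knob on the stay's knee: 15 mm diameter, 28 mm long, axis along the case's y, sticking out from the flat links by the -y wall into the case. At the start 27 mm above the rim, 67 mm frontward of the hinge. It swings on an 85 mm link about a pivot 30 mm below the rim, 130 mm frontward of the hinge: it lifts up and frontward; 16 mm of lift is past centre; a few N
- rack: wooden hook rack, fixed, 212 mm wide (y), back board 148 mm high with its face at x = 0, origin on the worktop, front -x. Two flat hooks 24 mm wide at y = +55 and -55 mm go 25 mm out, then turn up 25 mm. A basket's hanger bar lies in the hook, 105 mm up: raise it over 25 mm before drawing it off toward -x. A rest rail at z = 80 mm, 36 mm out, props the basket backs
- hook_1 (a point): top of the upturned tip of the hook at y = +55 mm of the rack, 130 mm above the worktop, 22 mm in front of the board
- hook_2 (a point): the same for the hook at y = -55 mm of the rack
- iced_latte: clear cup of iced coffee in a black sleeve, 99 mm across, 115 mm high; bystander, leave it alone
- milk_pitcher: small polished steel pitcher, 73 x 103 x 76 mm; bystander, leave it alone
- citron_jar: glass jar of yellow fruit spread with a gold lid, 98 mm across, 148 mm high; bystander, leave it alone
- basket_1: steel sachet basket, box 75 (x) x 80 (y) x 45 mm high, 110-230 g; origin: centre of underside. Handle: black bar, diameter 11 mm, along y, 75 mm above the origin. Hanger: 6 mm bar along y, 42 mm up, 56 mm behind the origin (+x), on a loop behind the back wall. It hangs by this bar in a rack hook, x axis into the rack. One or two are there, an absent one reads None
- basket_2: steel sachet basket, box 75 (x) x 80 (y) x 45 mm high, 110-230 g; origin: centre of underside. Handle: black bar, diameter 11 mm, along y, 75 mm above the origin. Hanger: 6 mm bar along y, 42 mm up, 56 mm behind the origin (+x), on a loop behind the back wall. It hangs by this bar in a rack hook, x axis into the rack. One or two are there, an absent one reads None
- glass_1: empty clear shot glass, 47 mm across at the rim, 40 mm at the foot, 63 mm high, 110 g; origin at the centre of its foot, z up. Three or four glasses stand on a black rubber mat 3 mm thick; an absent one reads None
- glass_2: empty clear shot glass, 47 mm across at the rim, 40 mm at the foot, 63 mm high, 110 g; origin at the centre of its foot, z up. Three or four glasses stand on a black rubber mat 3 mm thick; an absent one reads None
- glass_3: empty clear shot glass, 47 mm across at the rim, 40 mm at the foot, 63 mm high, 110 g; origin at the centre of its foot, z up. Three or four glasses stand on a black rubber mat 3 mm thick; an absent one reads None
- glass_4: empty clear shot glass, 47 mm across at the rim, 40 mm at the foot, 63 mm high, 110 g; origin at the centre of its foot, z up. Three or four glasses stand on a black rubber mat 3 mm thick; an absent one reads None
Things that resemble listed ones, but are neither listed nor needed, are in the scene too. Leave any orange look-alike of the glass_4 alone.

How it is judged:
By the outcome, as a careful person would: the job done as asked, in the order asked, and still so for the second after the job is handed in, with the robot touching nothing.
Of basket_1, basket_2 only 1 to 2 are there at a start; the rules pass over those that are not, and their reading is None.
Of glass_1, glass_2, glass_3, glass_4 only 3 to 4 are there at a start; the rules pass over those that are not, and their reading is None.
At some moment in a run one of glass_1, glass_2, glass_3, glass_4 may be knocked a few centimetres aside while the robot is not near it.
It also fails if it takes over 210 s, if anything falls off the work surface, if the arm or the gripper's body presses on something with over 40 N, if the wrist force passes 120 N, or if a joint passes its speed limit or range.

## Working session

There is one attempt and no reset: what is moved stays moved. The work goes in short steps, Python scripts to look and compute and a tool call to move; the robot and the scene stay as the last step left them, time stands still between calls to the robot, and variables do not carry over. Pictures are saved under pics/ and viewed, at most 14 in all, crops included, and the job is handed in when it is done.

Besides the shell and the picture viewer there is one more tool, called after "Call:" as name(argument=value, ...) on one line, values as JSON. move_arm: Moves the arm, as the interface text tells. Its arguments: {"type":"object","properties":{"targets":{"type":"array"},"force":{"type":"number"}},"required":["targets"]}

```bash
mkdir -p pics; ls; cat > h.py <<'E'
from cell import env
import numpy as np, cv2
def cap(n,save=None):
    c=env.capture(n)
    if save: cv2.imwrite('pics/'+save,c['pixels'][:,:,::-1])
    np.savez('last_'+n,**c); return c
def load(n): return dict(np.load('last_'+n+'.npz'))
def pt(c,u,v,z=None):
    if z is None: z=c['range_z'][int(v),int(u)]
    p=np.array([(u-c['cx'])/c['fx'],(v-c['cy'])/c['fy'],1.])*z
    return c['rotation']@p+c['origin']
def cloud(c):
    v,u=np.mgrid[:384,:512]; z=c['range_z']
    p=np.stack([(u-c['cx'])/c['fx']*z,(v-c['cy'])/c['fy']*z,z],-1)
    return p@np.array(c['rotation']).T+c['origin']
def onplane(c,u,v,h):
    d=c['rotation']@np.array([(u-c['cx'])/c['fx'],(v-c['cy'])/c['fy'],1.])
    return c['origin']+d*(h-c['origin'][2])/d[2]
E
python3 - <<'E'
from h import *
for n in('side','top'):
    c=cap(n,n+'0.png'); print(n,c['origin'],c['rotation'],c['fx'],c['cx'],c['cy'])
    im=cv2.resize(c['pixels'],(800,600),interpolation=cv2.INTER_CUBIC); cv2.imwrite('pics/%s0.png'%n,im[:,:,::-1])
s=env.get_state();print(s)
E
```

```text
pics
side [ 305.70689087 -853.93668364 1023.03805358] [[ 0.95981582 -0.17312268  0.22086677]
 [-0.28038382 -0.62460108  0.72887475]
 [ 0.01176888 -0.76151299 -0.64804279]] 375.124523748806 252.23085335058187 188.82458475720102
top [-300.42896709   57.21986752 1683.69120625] [[-7.49375624e-03 -8.58979906e-01  5.11954456e-01]
 [-9.99971768e-01  6.15322567e-03 -4.31297636e-03]
 [ 5.54588729e-04 -5.11972323e-01 -8.59001766e-01]] 391.86830522702536 255.33357248390465 186.44327800985602
{'clock': 0.1, 'joints': array([-1.34321272,  0.537106  , -0.00442914,  1.53880789,  0.00259716,
        1.06733192, -0.07118264]), 'joint_velocities': array([-1.41258088e-04,  4.70802965e-05, -6.53232589e-04, -8.28036659e-04,
       -2.40541175e-04,  5.45496641e-05, -4.55993607e-04]), 'joint_efforts': array([ 1.74855810e-03, -5.84569824e+01,  1.05137710e+00, -2.59780222e+01,
        1.25736510e-02,  4.64581084e-03, -9.92789296e-06]), 'eef_pos': array([188.07070971, 621.56935324, 230.47761192]), 'tool_rot': array([[-9.57178166e-01,  2.89499277e-01, -3.57073506e-04],
       [ 2.89499471e-01,  9.57176823e-01, -1.60827222e-03],
       [-1.23811160e-04, -1.64277564e-03, -9.99998643e-01]]), 'ft_force': array([ 0.82120375, -0.29677621, -0.74752853]), 'torque': array([0.007473  , 0.00413298, 0.00494314]), 'grasp_force': 0.0, 'grip_width': 0.9975271156103876}
```

View pics/side0.png

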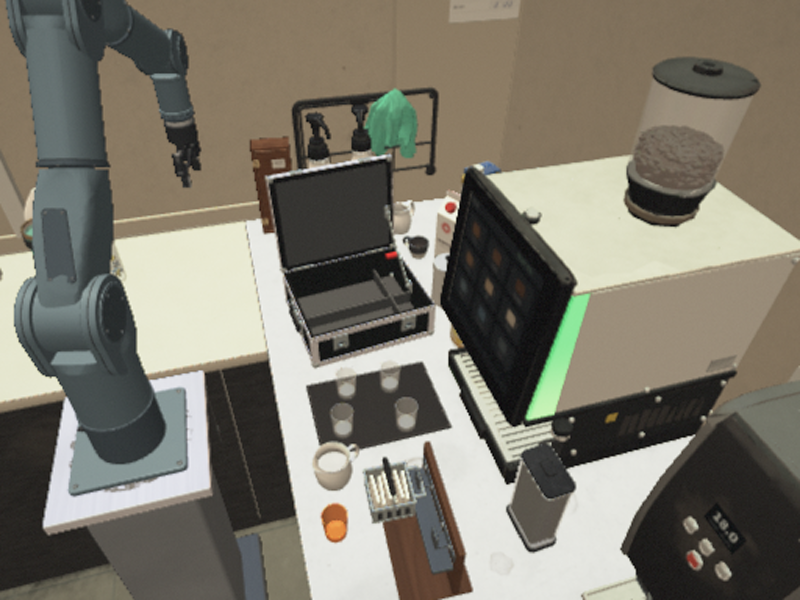

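View pics/top0.png

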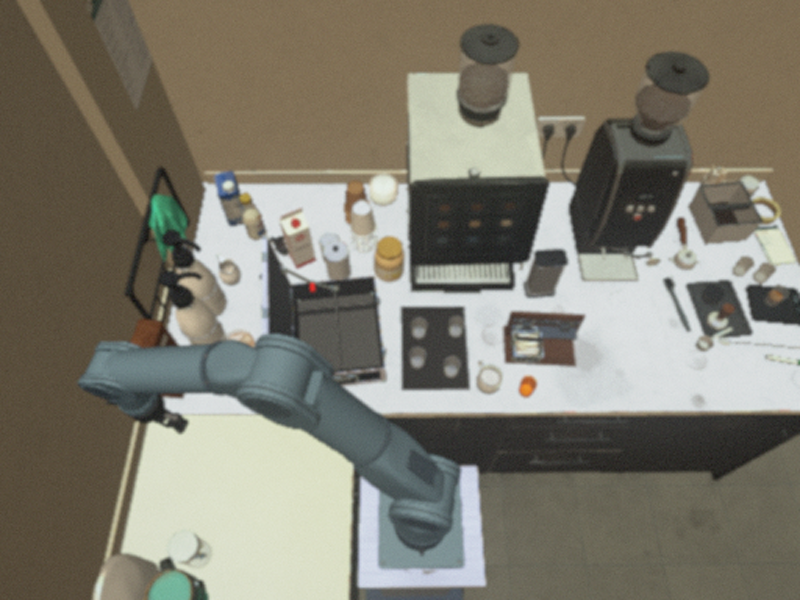

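The pictures show:
- **Case:** side (360,270), top (330,325). The lid is open to the robot's left, with the red knob at top (312,287).
- **Mat:** four clear glasses at top (418,326), (455,326), (417,356) and (452,365).
- **Rack:** one basket at top (527,340), on the left hook.

Candidates for glasses:
- The four clear ones on the mat, which I choose.
- The orange look-alike at top (528,385), which I leave.
- A faint clear shape at top (490,333), off the mat, so to be checked.

I'll check these choices in a close crop.

```bash
python3 - <<'E'
from h import *
s=load('side');t=load('top')
def cr(c,u,v,w,h,W,H): return cv2.resize(c['pixels'][v:v+h,u:u+w],(W,H),interpolation=cv2.INTER_CUBIC)
a=cr(s,165,95,130,98+39,400,420);
A=np.vstack([np.hstack([cr(s,170,95,120,90,400,300),cr(s,190,225,120,90,400,300)]),np.hstack([cr(t,160,150,100,75+20,400,300)if 0 else cr(t,160,160,100,75,400,300),cr(t,250,185,124,93,400,300)])])
cv2.imwrite('pics/c1.png',A[:,:,::-1])
E
```

```text
(no output)
```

View pics/c1.png

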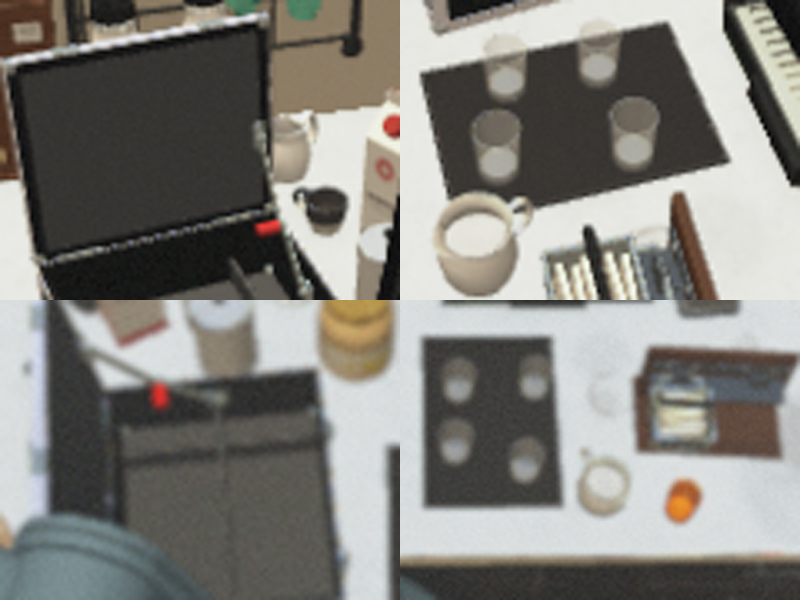

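```bash
python3 - <<'E'
from h import *
np.set_printoptions(precision=1,suppress=True)
s=load('side');t=load('top')
S=lambda a,b:(190+(a-400)/3.333-.35,225+b/3.333-.35)
T=lambda a,b:(250+(a-400)/3.226-.35,185+(b-300)/3.226-.35)
for n,p in dict(A=(505,69),B=(600,54),C=(497,146),D=(634,134)).items(): print('side',n,onplane(s,*S(*p),35))
for p in [(459,379),(535,377),(457,440),(527,459)]: print('top',onplane(t,*T(*p),35))
# case: rim points side crop scale 3.333 origin(170,95)
C=lambda a,b:(170+a/3.333-.35,95+b/3.333-.35)
P=cloud(s)
print('knob side',pt(s,*C(269,229)))
TC=lambda a,b:(160+a/4.-.35,160+(b-300)/4-.35)
print('knob top',pt(t,*TC(159,397)))
# handle
print('handle side mid',pt(s,*S(595,260)), onplane(s,*S(590,230),0))
Pt=cloud(t)
for n,Q in (('s',P),('t',Pt)):
    m=(Q[...,2]>85)&(Q[...,2]<110)&(Q[...,0]>480)&(Q[...,0]<1000)&(Q[...,1]>0)&(Q[...,1]<520)
    q=Q[m]; print(n,len(q)); 
    if len(q)>20: print(q.min(0),q.max(0),cv2.minAreaRect(q[:,:2].astype(np.float32)))
E
cat > map.py <<'E'
from h import *
import sys
# top-down height map from both clouds, x up, y left : 1px=1mm
def hm(x0,x1,y0,y1,cs,zmax=400):
    H=np.zeros((x1-x0,y1-y0),np.float32)
    for c in cs:
        Q=cloud(c)[c['range_z']>0]; m=(Q[:,0]>x0)&(Q[:,0]<x1-1)&(Q[:,1]>y0)&(Q[:,1]<y1-1)&(Q[:,2]<zmax); Q=Q[m]
        np.maximum.at(H,((x1-1-Q[:,0]).astype(int),(y1-1-Q[:,1]).astype(int)),Q[:,2])
    return H
E
python3 - <<'E'
from map import *
H=hm(350,950,-350,550,[load('side'),load('top')],330)
H=cv2.dilate(H,np.ones((3,3)))
im=cv2.applyColorMap(np.clip(H*255/260,0,255).astype(np.uint8),cv2.COLORMAP_JET)
for k in range(0,900,100): cv2.line(im,(k,0),(k,599),(255,255,255),1); cv2.putText(im,str(550-k),(k,595),0,.4,(255,255,255))
for k in range(0,600,100): cv2.line(im,(0,k),(899,k),(255,255,255),1); cv2.putText(im,str(950-k),(0,k+12),0,.4,(255,255,255))
cv2.imwrite('pics/hm.png',im[:,:800])
E
```

```text
side A [454.8  -2.7  35. ]
side B [555.1  -9.5  35. ]
side C [425.7 -96.8  35. ]
side D [ 558.6 -119.1   35. ]
top [556.7  -9.8  35. ]
top [ 559.2 -121.5   35. ]
top [458.7  -4.6  35. ]
top [ 428.5 -103.    35. ]
knob side [645.6 298.8 133.3]
knob top [637.4 307.5 136.1]
handle side mid [ 463.2 -312.9  146. ] [ 493.7 -190.4    0. ]
s 789
[480.3  97.1  85. ] [821.2 387.2 110. ] ((649.42138671875, 244.61253356933594), (356.1002502441406, 272.7767028808594), 3.809386730194092)
t 736
[480.6  35.1  85.1] [997.8 519.8 109.9] ((739.5848388671875, 278.29925537109375), (513.789306640625, 487.4271545410156), 0.604462206363678)
```

View pics/hm.png

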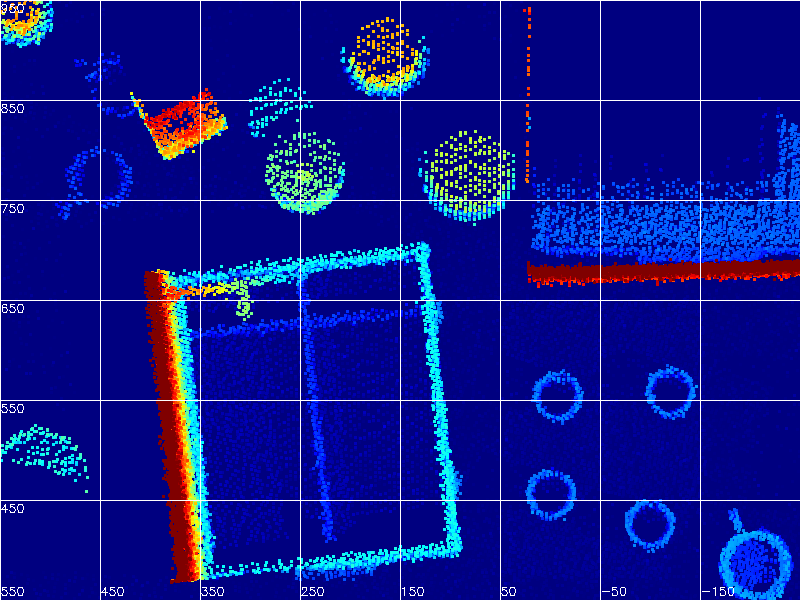

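The height map shows the case, with corners near columns 205–458 and rows 245–577. It also shows four glass rings, the cup with its handle, and the pushed-back bystanders. Next I fit the case, glasses and basket.

```bash
cat > fit.py <<'E'
from map import *
from scipy.optimize import minimize, least_squares
def glasses(cs,guess,r0=60):
    Q=np.vstack([cloud(c)[c['range_z']>0] for c in cs]); out=[]
    for g in guess:
        g=np.array(g,float)
        for _ in range(6):
            q=Q[(np.hypot(*(Q[:,:2]-g).T)<(38 if _ else r0))&(Q[:,2]>57)&(Q[:,2]<72)]
            if len(q)<8: break
            f=least_squares(lambda p:np.hypot(*(q[:,:2]-p).T)-22.5,g,loss='soft_l1',f_scale=2.); g=f.x
        out.append((g.round(1),len(q),round(float(np.median(q[:,2])),1) if len(q) else None))
    return out
E
python3 - <<'E'
from fit import *
s=load('side');t=load('top')
for k,cs in (('s',[s]),('t',[t]),('st',[s,t])):
    print(k,*glasses(cs,[(457,-4),(556,-10),(427,-100),(558,-120)]))
    Q=np.vstack([cloud(c)[c['range_z']>0] for c in cs])
    q=Q[(Q[:,0]>350)&(Q[:,0]<730)&(Q[:,1]>70)&(Q[:,1]<400)&(Q[:,2]>93)&(Q[:,2]<106)][:,:2]
    def cost(p):
        a=p[2]; d=(q-p[:2]); X=d@[np.cos(a),np.sin(a)];Y=d@[-np.sin(a),np.cos(a)]
        e=np.maximum(abs(np.abs(X)-123),0); e2=np.abs(np.abs(Y)-149)
        e=np.where(abs(Y)>160,50,e);e2=np.where(abs(X)>134,50,e2)
        return np.mean(np.minimum(np.minimum(e,e2),15)**1)
    best=min((minimize(cost,[530+dx,245+dy,np.radians(97+da)],method='Nelder-Mead') for dx in(-8,0,8) for dy in(-8,0,8) for da in (-1.5,0,1.5)),key=lambda r:r.fun)
    print('case',best.x[:2],np.degrees(best.x[2]),best.fun,len(q))
H=hm(380,680,-430,-130,[s,t],250); H=cv2.resize(cv2.dilate(H,np.ones((2,2))),(600,600),interpolation=0)
im=cv2.applyColorMap(np.clip(H*255/160,0,255).astype(np.uint8),cv2.COLORMAP_JET)
for k in range(0,300,50): cv2.line(im,(2*k,0),(2*k,599),(255,255,255),1); cv2.putText(im,str(-130-k),(2*k,595),0,.4,(255,255,255));cv2.line(im,(0,2*k),(599,2*k),(255,255,255),1); cv2.putText(im,str(680-k),(0,2*k+12),0,.4,(255,255,255))
cv2.imwrite('pics/rack.png',im)
E
```

```text
s (array([456.1,  -2.4]), 66, 63.8) (array([553.8,  -9.2]), 64, 63.8) (array([ 425.8, -101.2]), 74, 63.0) (array([ 557.6, -121.7]), 76, 63.7)
case [536.65991164 233.28588916] 96.51200028102788 3.3127866345328782 779
t (array([452.9,  -2.6]), 23, 62.4) (array([549.9,  -9.1]), 20, 62.4) (array([ 422.5, -101. ]), 26, 61.6) (array([ 555. , -122.6]), 22, 61.9)
case [533.37517557 233.93892493] 96.47693030773829 3.037867581374249 331
st (array([455.1,  -2.4]), 89, 63.4) (array([552.7,  -9.2]), 84, 63.6) (array([ 425. , -101.2]), 100, 62.3) (array([ 556.9, -121.8]), 98, 63.4)
case [535.74922188 233.57956841] 96.44031014694755 3.323758957266806 1110
```

View pics/rack.png

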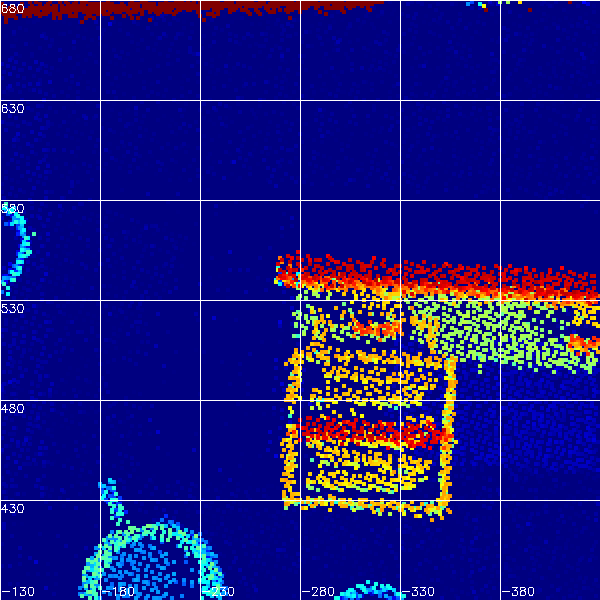

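The rack map shows one basket, with its handle at about x=465, y=-317. The bare second hook tip is at (510,-420). I'll fit the handle and knob, and write the move planner.

```bash
cat > plan.py <<'E'
from cell import env
import numpy as np, sys
from scipy.spatial.transform import Rotation as R
CO=np.array([536.,233.5]);CY=np.radians(96.45)
cx=np.array([np.cos(CY),np.sin(CY)]);cyv=np.array([-np.sin(CY),np.cos(CY)])
def case(x,y): return CO+x*cx+y*cyv
def down(yaw,tilt=0):  # yaw deg: direction of tool y; tilt deg about tool y
    a=np.radians(yaw); y=np.array([np.cos(a),np.sin(a),0]); z=np.array([0,0,-1.]); x=np.cross(y,z)
    return R.from_matrix(np.stack([x,y,z],1))*R.from_euler('y',tilt,degrees=True)
def plan(wps):
    s=env.get_state(); p=s['eef_pos']; Q=R.from_matrix(s['tool_rot'])
    print('t',round(s['clock'],1),'pos',p.round(1),'j',np.round(s['joints'],2),'w',round(s['grip_width'],3),'F',s['ft_force'].round(1))
    pp,qq=p,Q
    for pos,rot,clo in wps:
        pos=np.array(pos,float); d=Q.inv().apply(pos-p)/300; rv=(Q.inv()*rot).as_rotvec()/np.radians(120)
        n=max(np.linalg.norm(pos-pp)/41.7,np.degrees((qq.inv()*rot).magnitude())/7.16)
        print('n>=%.1f'%n,[float(v) for v in d.round(3)]+[float(v) for v in rv.round(3)]+[clo]); pp,qq=pos,rot
E
python3 - <<'E'
from fit import *
from plan import *
s=load('side');t=load('top')
for k,cs in (('s',[s]),('t',[t]),('st',[s,t])):
    Q=np.vstack([cloud(c)[c['range_z']>0] for c in cs])
    q=Q[(Q[:,0]>450)&(Q[:,0]<480)&(Q[:,1]>-360)&(Q[:,1]<-270)&(Q[:,2]>122)]
    print(k,'handle',q.mean(0).round(1),q[:,2].max(),q.min(0).round(1),q.max(0).round(1),np.degrees(np.polyfit(q[:,1],q[:,0],1)[0]).round(1))
    R_=c_=None
    C=np.vstack([c['pixels'][c['range_z']>0] for c in cs]).astype(int)
    m=(C[:,0]>130)&(C[:,1]<60)&(C[:,2]<60)&(Q[:,0]>600)&(Q[:,0]<700)&(Q[:,1]>250)&(Q[:,1]<350); r=Q[m]
    print('knob',len(r),r.mean(0).round(1),r.min(0).round(1),r.max(0).round(1)); d=r[:,:2]-CO; print((d@cx).mean(),(d@cyv).mean(),(d@cyv).min(),(d@cyv).max())
    # link points in lane above rim
    d=Q[:,:2]-CO; X=d@cx;Y=d@cyv; m=(X>0)&(X<115)&(Y<-95)&(Y>-150)&(Q[:,2]>104)&(Q[:,2]<260)
    for a in range(0,115,15):
        mm=m&(X>=a)&(X<a+15)
        if mm.sum()>3: print(a,mm.sum(),'Y',Y[mm].min().round(),Y[mm].max().round(),'z',Q[mm,2].min().round(),Q[mm,2].max().round())
rot=down(86.8)
plan([((440,-150,300),rot,0),((464,-317,300),rot,0),((464,-317,122),rot,0)])
E
```

```text
s handle [ 463.5 -320.2  144.7] 150.21641564566676 [ 457.5 -356.   124.4] [ 470.8 -279.2  150.2] 3.7
knob 13 [644.6 303.8 132.5] [635.  296.2 127.7] [657.6 311.9 139.5]
57.60969647555961 -115.7900520970696 -128.55639724271305 -107.05663657052727
30 8 Y -141.0 -136.0 z 105.0 120.0
45 29 Y -148.0 -106.0 z 105.0 139.0
60 15 Y -141.0 -106.0 z 121.0 149.0
75 10 Y -139.0 -134.0 z 144.0 180.0
90 10 Y -139.0 -134.0 z 161.0 200.0
105 7 Y -139.0 -134.0 z 169.0 203.0
t handle [ 461.5 -317.7  140.4] 149.71958361635438 [ 455.4 -353.1  128.5] [ 469.  -274.2  149.7] 1.9
knob 17 [647.3 310.1 120. ] [629.7 300.5  77.9] [672.  323.4 139.3]
63.58394787973845 -119.1817616336199 -145.13295224460248 -101.13308933306
30 5 Y -148.0 -134.0 z 105.0 117.0
45 17 Y -141.0 -103.0 z 105.0 138.0
60 16 Y -138.0 -101.0 z 118.0 153.0
75 10 Y -140.0 -123.0 z 105.0 166.0
90 10 Y -136.0 -129.0 z 156.0 188.0
105 7 Y -136.0 -129.0 z 178.0 201.0
st handle [ 462.9 -319.5  143.5] 150.21641564566676 [ 455.4 -356.   124.4] [ 470.8 -274.2  150.2] 3.1
knob 30 [646.1 307.3 125.4] [629.7 296.2  77.9] [672.  323.4 139.5]
60.995105604594286 -117.71202083444811 -145.13295224460248 -101.13308933306
30 13 Y -148.0 -134.0 z 105.0 120.0
45 46 Y -148.0 -103.0 z 105.0 139.0
60 31 Y -141.0 -101.0 z 118.0 153.0
75 20 Y -140.0 -123.0 z 105.0 180.0
90 20 Y -139.0 -129.0 z 156.0 200.0
105 14 Y -139.0 -129.0 z 169.0 203.0
t 0.1 pos [188.1 621.6 230.5] j [-1.34  0.54 -0.    1.54  0.    1.07 -0.07] w 0.998 F [ 0.8 -0.3 -0.7]
n>=19.5 [-1.548, -2.219, -0.228, -0.001, -0.0, -0.114, 0]
n>=4.0 [-1.786, -2.729, -0.227, -0.001, -0.0, -0.114, 0]
n>=4.3 [-1.786, -2.728, 0.366, -0.001, -0.0, -0.114, 0]
```

```bash
python3 - <<'E'
from plan import *
plan([((188,622,420),down(73.2),0),((430,300,430),down(30),0)])
E
```

```text
t 0.1 pos [188.1 621.6 230.5] j [-1.34  0.54 -0.    1.54  0.    1.07 -0.07] w 0.998 F [ 0.8 -0.3 -0.7]
n>=4.5 [0.001, 0.0, -0.632, -0.001, 0.0, -0.0, 0]
n>=9.7 [-1.082, -0.794, -0.664, -0.001, 0.0, 0.36, 0]
```

Call:
move_arm(targets=[[0,0,-0.63,0,0,0,0],[0,0,-0.63,0,0,0,0],[0,0,-0.63,0,0,0,0],[0,0,-0.63,0,0,0,0],[0,0,-0.63,0,0,0,0],[-1,-0.75,-0.66,0,0,0.36,135],[-1,-0.75,-0.66,0,0,0.36,135],[-1,-0.75,-0.66,0,0,0.36,135],[-1,-0.75,-0.66,0,0,0.36,135],[-1,-0.75,-0.66,0,0,0.36,135],[-1,-0.75,-0.66,0,0,0.36,135],[-1,-0.75,-0.66,0,0,0.36,135],[-1,-0.75,-0.66,0,0,0.36,135],[-1,-0.75,-0.66,0,0,0.36,135],[-1,-0.75,-0.66,0,0,0.36,135]], force=50)

```text
clock: 1.35
eef_pos: [415.9, 311.3, 429.9]
tool_rot: [[-0.488, 0.873, 0.003], [0.873, 0.488, -0.003], [-0.004, 0.001, -1.0]]
ft_force: [0.0, -0.5, -0.0]
grip_width: 0.473
grasp_force: 0.0
```

```bash
python3 - <<'E'
from plan import *
plan([((450,50,350),down(10),135),((463,-200,300),down(-3.2),135)])
E
```

```text
t 1.4 pos [415.9 311.3 429.9] j [-1.    0.15  0.31  1.61 -0.04  1.38 -0.18] w 0.473 F [ 0.  -0.5 -0. ]
n>=6.6 [-0.815, -0.326, 0.269, 0.001, 0.002, 0.16, 135]
n>=6.1 [-1.562, -0.695, 0.438, 0.001, 0.002, 0.27, 135]
```

Call:
move_arm(targets=[[-0.98,-0.4,0.3,0,0,0.2,135],[-0.98,-0.4,0.3,0,0,0.2,135],[-0.98,-0.4,0.3,0,0,0.2,135],[-0.98,-0.4,0.3,0,0,0.2,135],[-0.98,-0.4,0.3,0,0,0.27,135],[-0.98,-0.4,0.3,0,0,0.27,135],[-0.98,-0.4,0.3,0,0,0.27,135],[-0.98,-0.4,0.3,0,0,0.27,135],[-0.98,-0.4,0.3,0,0,0.27,135]])

```text
clock: 2.1
eef_pos: [452.0, -2.4, 337.8]
tool_rot: [[0.053, 0.999, -0.002], [0.999, -0.053, -0.003], [-0.003, -0.002, -1.0]]
ft_force: [0.0, -0.3, -0.2]
grip_width: 0.474
grasp_force: 0.0
```

```bash
python3 - <<'E'
from plan import *
r=down(-3.2)
plan([((463.5,-318,240),r,135),((463.5,-318,121),r,135)])
E
```

```text
t 2.1 pos [452.   -2.4 337.8] j [-0.67  0.07  0.61  1.93 -0.04  1.16 -0.09] w 0.474 F [ 0.  -0.3 -0.2]
n>=7.9 [-1.047, 0.094, 0.329, -0.001, 0.001, 0.001, 135]
n>=2.9 [-1.046, 0.095, 0.726, -0.001, 0.001, 0.001, 135]
```

Call:
move_arm(targets=[[-0.98,0.1,0.2,0,0,0,135],[-0.98,0.1,0.2,0,0,0,135],[-0.98,0.1,0.2,0,0,0,135],[-0.98,0.1,0.2,0,0,0,135],[-0.98,0.1,0.2,0,0,0,135],[-0.98,0.1,0.2,0,0,0,135],[-0.98,0.1,0.2,0,0,0,135],[-0.98,0.1,0.2,0,0,0,135],[-0.98,0.1,0.2,0,0,0,135],[-0.98,0.1,0.2,0,0,0,135]])

```text
clock: 2.93
eef_pos: [470.4, -289.4, 278.8]
tool_rot: [[0.044, 0.999, -0.001], [0.999, -0.044, 0.001], [0.001, -0.001, -1.0]]
ft_force: [0.1, 1.3, -0.6]
grip_width: 0.469
grasp_force: 0.0
```

```bash
python3 - <<'E'
from plan import *
from h import *
r=down(-3.2)
plan([((463.5,-318,277),r,135),((463.5,-318,121),r,135),((463.5,-318,170),r,200)])
c=cap('side');t=cap('top')
f=lambda c,u,v,w,h:cv2.resize(c['pixels'][v:v+h,u:u+w],(400,400),interpolation=cv2.INTER_CUBIC)
cv2.imwrite('pics/b1.png',np.hstack([f(c,190,220,140,140),f(t,280,150,110,110)])[:,:,::-1])
E
```

```text
t 2.9 pos [ 470.4 -289.4  278.8] j [-0.11  0.39  0.76  1.78 -0.3   1.09  0.71] w 0.469 F [ 0.1  1.3 -0.6]
n>=0.7 [-0.096, -0.019, 0.006, -0.001, -0.0, 0.006, 135]
n>=3.7 [-0.096, -0.018, 0.526, -0.001, -0.0, 0.006, 135]
n>=1.2 [-0.096, -0.018, 0.363, -0.001, -0.0, 0.006, 200]
```

View pics/b1.png

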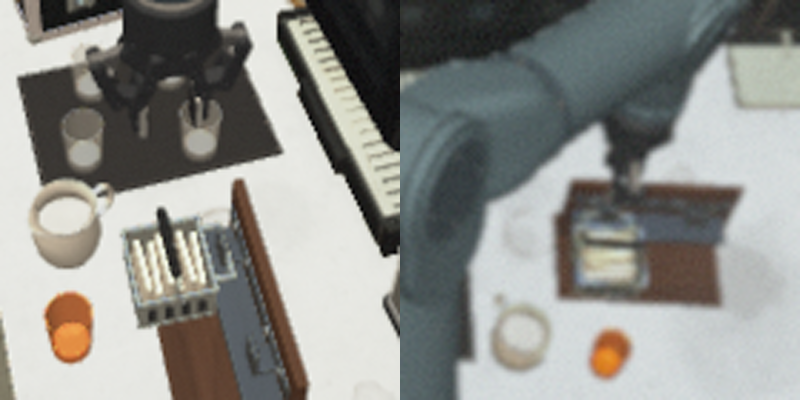

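The crop shows the gripper above and to the left of the basket, which hangs on the left hook with its black handle bar clear. Now I descend, grip, and lift straight up.

Call:
move_arm(targets=[[-0.096,-0.018,0.2,0,0,0.006,135],[-0.096,-0.018,0.2,0,0,0.006,135],[-0.096,-0.018,0.4,0,0,0.006,135],[-0.096,-0.018,0.5,0,0,0.006,135],[-0.096,-0.018,0.526,0,0,0.006,135],[-0.096,-0.018,0.526,0,0,0.006,135],[-0.096,-0.018,0.526,0,0,0.006,255],[-0.096,-0.018,0.526,0,0,0.006,255],[-0.096,-0.018,0.526,0,0,0.006,255],[-0.096,-0.018,0.526,0,0,0.006,255],[-0.096,-0.018,0.526,0,0,0.006,255],[-0.096,-0.018,0.526,0,0,0.006,255],[-0.096,-0.018,0.47,0,0,0.006,255],[-0.096,-0.018,0.42,0,0,0.006,255],[-0.096,-0.018,0.37,0,0,0.006,255],[-0.096,-0.018,0.36,0,0,0.006,255],[-0.096,-0.018,0.36,0,0,0.006,255]], force=60)

```text
clock: 4.45
eef_pos: [465.3, -318.6, 172.9]
tool_rot: [[0.054, 0.999, 0.004], [0.999, -0.054, -0.001], [-0.001, 0.004, -1.0]]
ft_force: [-0.0, -0.8, -2.1]
grip_width: 0.103
grasp_force: 59.7
```

```bash
python3 - <<'E'
from plan import *
from h import *
r=down(-3.2)
p=env.get_state()['eef_pos']
b=R.from_euler('z',-3.2,degrees=True).apply([1,0,0])
plan([(p-110*b,r,255),(p-110*b+[0,0,60],r,255)])
c=cap('side');t=cap('top')
f=lambda c,u,v,w,h:cv2.resize(c['pixels'][v:v+h,u:u+w],(400,400),interpolation=cv2.INTER_CUBIC)
cv2.imwrite('pics/b2.png',np.hstack([f(c,190,200,140,140),f(t,280,150,110,110)])[:,:,::-1])
E
```

```text
t 4.5 pos [ 465.3 -318.6  172.9] j [ 0.02  0.54  0.68  1.85 -0.43  0.89  0.85] w 0.103 F [-0.  -0.8 -2.1]
n>=2.6 [0.001, -0.367, -0.001, 0.002, 0.001, 0.001, 255]
n>=1.4 [0.0, -0.366, -0.201, 0.002, 0.001, 0.001, 255]
```

View pics/b2.png

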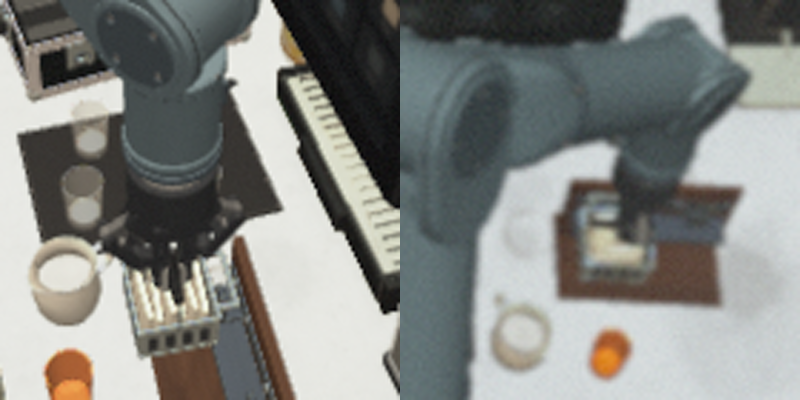

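The basket came up level with the bar gripped. I draw it off and raise it.

Call:
move_arm(targets=[[0,-0.13,0,0,0,0,255],[0,-0.26,0,0,0,0,255],[0,-0.36,-0.05,0,0,0,255],[0,-0.36,-0.25,0,0,0,255],[0.2,-0.2,-0.25,0,0,-0.02,255],[0.2,-0.2,-0.25,0,0,-0.02,255],[0.5,-0.1,-0.25,0,0,-0.06,255],[0.5,-0.1,-0.25,0,0,-0.06,255],[0.97,-0.05,-0.25,0,0,-0.08,255],[0.97,-0.05,-0.25,0,0,-0.08,255],[0.97,-0.05,-0.25,0,0,-0.08,255],[0.97,-0.05,-0.25,0,0,-0.08,255],[0.97,-0.05,-0.25,0,0,-0.08,255]])

```text
clock: 5.63
eef_pos: [465.5, -19.7, 245.3]
tool_rot: [[-0.122, 0.993, -0.001], [0.993, 0.122, 0.002], [0.002, -0.001, -1.0]]
ft_force: [0.0, -0.4, -1.2]
grip_width: 0.099
grasp_force: 59.7
```

```bash
python3 - <<'E'
from plan import *
r=down(6.45)
plan([((*case(61,66),250),r,255)])
E
```

```text
t 5.6 pos [465.5 -19.7 245.3] j [-0.6   0.23  0.64  2.02 -0.17  0.95  0.25] w 0.099 F [ 0.  -0.4 -1.2]
n>=7.3 [1.014, 0.118, -0.013, -0.0, -0.001, 0.005, 255]
```

Call:
move_arm(targets=[[0.4,0.05,0,0,0,0,255],[0.4,0.05,0,0,0,0,255],[0.98,0.118,0,0,0,0.005,255],[0.98,0.118,0,0,0,0.005,255],[0.98,0.118,0,0,0,0.005,255],[0.98,0.118,0,0,0,0.005,255],[0.98,0.118,0,0,0,0.005,255],[0.98,0.118,0,0,0,0.005,255],[0.98,0.118,0,0,0,0.005,255],[0.98,0.118,0,0,0,0.005,255]])

```text
clock: 6.47
eef_pos: [466.9, 268.4, 245.3]
tool_rot: [[-0.102, 0.995, -0.001], [0.995, 0.102, -0.002], [-0.002, -0.001, -1.0]]
ft_force: [0.2, -1.3, -2.2]
grip_width: 0.101
grasp_force: 59.7
```

```bash
python3 - <<'E'
from plan import *
from h import *
r=down(6.45)
plan([((*case(61,66),250),r,255),((*case(61,66),68),r,255)])
c=cap('side');t=cap('top')
f=lambda c,u,v,w,h:cv2.resize(c['pixels'][v:v+h,u:u+w],(400,400),interpolation=cv2.INTER_CUBIC)
cv2.imwrite('pics/b3.png',np.hstack([f(c,100,40,190,190),f(t,140,120,140,140)])[:,:,::-1])
# basket points below gripper
P=env.get_state()['eef_pos']
Q=cloud(c); m=(Q[...,2]>150)&(Q[...,2]<320)&(np.hypot(Q[...,0]-P[0],Q[...,1]-P[1])<75)
q=Q[m]; print(q.min(0),np.percentile(q[:,2],[1,5]))
# arm points nearest to lid plane region
for Qc in (Q,cloud(t)):
    d=Qc[...,:2]-CO; X=d@cx; Y=d@cyv; m=(X>60)&(X<200)&(Qc[...,2]>370)&(abs(Y)<200)
    print(m.sum(), Qc[m].min(0) if m.any() else '', X[m].max() if m.any() else '')
E
```

```text
t 6.5 pos [466.9 268.4 245.3] j [-1.    0.36  0.5   1.84 -0.2   0.99 -0.32] w 0.101 F [ 0.2 -1.3 -2.2]
n>=0.5 [0.062, -0.005, -0.016, -0.001, 0.001, -0.005, 255]
n>=4.4 [0.063, -0.004, 0.591, -0.001, 0.001, -0.005, 255]
[418.6573304  224.94521838 188.24059359] [192.25721778 197.51191542]
12 [432.02880242 284.41489824 539.50965622] 80.43127347175212
219 [379.06425026 276.2451311  373.00640861] 92.00232765314566
```

View pics/b3.png

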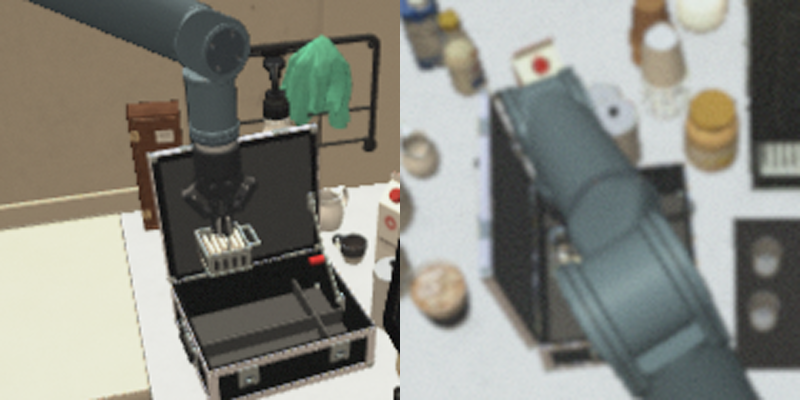

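The basket hangs level over the hinge bay, clear of the lid, and the arm is well above. I lower it.

Call:
move_arm(targets=[[0.062,-0.005,0.1,0,0,-0.005,255],[0.062,-0.005,0.2,0,0,-0.005,255],[0.062,-0.005,0.3,0,0,-0.005,255],[0.062,-0.005,0.4,0,0,-0.005,255],[0.062,-0.005,0.5,0,0,-0.005,255],[0.062,-0.005,0.56,0,0,-0.005,255],[0.062,-0.005,0.58,0,0,-0.005,255],[0.062,-0.005,0.588,0,0,-0.005,255],[0.062,-0.005,0.588,0,0,-0.005,255],[0.062,-0.005,0.588,0,0,-0.005,255]])

```text
clock: 7.4
eef_pos: [465.0, 287.7, 71.3]
tool_rot: [[-0.111, 0.994, 0.002], [0.994, 0.111, 0.001], [0.001, 0.002, -1.0]]
ft_force: [0.2, -0.2, -1.6]
grip_width: 0.103
grasp_force: 59.7
```

```bash
python3 - <<'E'
from plan import *
p=env.get_state()['eef_pos'];print((p[:2]-CO)@cx,(p[:2]-CO)@cyv)
plan([((*case(61,66),67),down(6.45),255)])
E
```

```text
61.803040412897325 64.48506067187994
t 7.4 pos [465.  287.7  71.3] j [-0.92  0.62  0.37  1.94 -0.36  0.64 -0.21] w 0.103 F [ 0.2 -0.2 -1.6]
n>=0.1 [-0.003, -0.005, 0.014, 0.001, -0.001, -0.0, 255]
```

Call:
move_arm(targets=[[0,0,0.005,0,0,0,255],[0,0,0.01,0,0,0,255],[0,0,0.015,0,0,0,255],[0,0,0.015,0,0,0,255],[0,0,0.015,0,0,0,255]])

```text
clock: 7.82
eef_pos: [464.3, 288.2, 67.5]
tool_rot: [[-0.112, 0.994, 0.001], [0.994, 0.112, 0.002], [0.002, 0.001, -1.0]]
ft_force: [-5.4, -2.9, 17.1]
grip_width: 0.103
grasp_force: 61.8
```

Call:
move_arm(targets=[[0,0,0.01,0,0,0,160],[0,0,0.01,0,0,0,150],[0,0,0.01,0,0,0,150],[0,0,0.01,0,0,0,150],[0,0,-0.05,0,0,0,150],[0,0,-0.1,0,0,0,150],[0,0,-0.3,0,0,0,150],[0,0,-0.3,0,0,0,150],[0,0,-0.6,0,0,0,150],[0,0,-0.6,0,0,0,150],[0,0,-0.6,0,0,0,150],[-0.5,0,-0.6,0,0,0.3,60],[-0.5,0,-0.6,0,0,0.3,60],[-0.5,0,-0.6,0,0,0.3,60],[-0.98,0,-0.6,0,0,0.7,60],[-0.98,0,-0.6,0,0,0.7,60],[-0.98,0,-0.6,0,0,0.7,60],[-0.98,0,-0.6,0,0,0.75,60],[-0.98,0,-0.6,0,0,0.75,60],[-0.98,0,-0.6,0,0,0.75,60]])

```text
clock: 9.48
eef_pos: [496.9, -8.4, 245.8]
tool_rot: [[0.855, 0.519, 0.001], [0.519, -0.855, -0.001], [0.001, 0.001, -1.0]]
ft_force: [0.8, 0.1, -0.7]
grip_width: 0.767
grasp_force: 0.0
```

```bash
python3 - <<'E'
from plan import *
from fit import *
s=cap('side');t=cap('top')
print(*glasses([s],[(455.1,-2.4),(552.7,-9.2),(425,-101.2),(556.9,-121.8)]))
r=down(-83.55)
plan([((455.1,-2.4,150),r,60),((455.1,-2.4,28),r,60),((455.1,-2.4,28),r,255),((455.1,-2.4,150),r,255),((*case(-61,-57.5),200),r,255),((*case(-61,-57.5),35),r,255)])
# basket check
Q=np.vstack([cloud(c)[c['range_z']>0] for c in(s,t)]); d=Q[:,:2]-CO; X=d@cx;Y=d@cyv
m=(X>15)&(X<108)&(Y>-20)&(Y<120)
for lo,hi in((45,62),(80,98),(98,140)):
    k=m&(Q[:,2]>lo)&(Q[:,2]<hi); print(lo,k.sum(),X[k].min() if k.any() else '',X[k].max() if k.any() else '',Y[k].min() if k.any() else '',Y[k].max() if k.any() else '')
E
```

```text
(array([456. ,  -2.4]), 68, 63.1) (array([553.8,  -9.2]), 70, 63.7) (array([ 425.5, -101.5]), 71, 63.7) (array([ 557.4, -121.8]), 77, 63.5)
t 9.6 pos [496.8  -5.2 245.3] j [-0.77  0.34  0.86  1.96 -0.31  0.98 -0.78] w 0.764 F [-0.6  0.4 -0.6]
n>=3.5 [-0.113, -0.081, 0.318, 0.0, 0.0, 0.212, 60]
n>=2.9 [-0.113, -0.082, 0.724, 0.0, 0.0, 0.212, 60]
n>=0.0 [-0.113, -0.082, 0.724, 0.0, 0.0, 0.212, 255]
n>=2.9 [-0.113, -0.081, 0.318, 0.0, 0.0, 0.212, 255]
n>=5.7 [0.617, -0.341, 0.151, 0.0, 0.0, 0.212, 255]
n>=4.0 [0.617, -0.341, 0.701, 0.0, 0.0, 0.212, 255]
45 438 19.56135366935364 107.47920476974795 3.866530442316168 109.3250183101605
80 70 28.73106670889481 103.03488040731365 59.24626199809093 75.60177209044267
98 0
```

The basket stands upright in its bay, with the handle at case y≈66. Glasses next, first the one nearest the case.

Call:
move_arm(targets=[[-0.113,-0.082,0.25,0,0,0.212,60],[-0.113,-0.082,0.25,0,0,0.212,60],[-0.113,-0.082,0.25,0,0,0.212,60],[-0.113,-0.082,0.25,0,0,0.212,60],[-0.113,-0.082,0.4,0,0,0.212,60],[-0.113,-0.082,0.53,0,0,0.212,60],[-0.113,-0.082,0.65,0,0,0.212,60],[-0.113,-0.082,0.724,0,0,0.212,60],[-0.113,-0.082,0.724,0,0,0.212,60],[-0.113,-0.082,0.724,0,0,0.212,255],[-0.113,-0.082,0.724,0,0,0.212,255],[-0.113,-0.082,0.724,0,0,0.212,255],[-0.113,-0.082,0.724,0,0,0.212,255],[-0.113,-0.082,0.724,0,0,0.212,255],[-0.113,-0.082,0.65,0,0,0.212,255],[-0.113,-0.082,0.5,0,0,0.212,255],[-0.113,-0.082,0.35,0,0,0.212,255],[-0.113,-0.082,0.15,0,0,0.212,255],[-0.113,-0.082,0.15,0,0,0.212,255]], force=30)

```text
clock: 11.17
eef_pos: [456.0, -2.2, 204.0]
tool_rot: [[0.994, 0.113, 0.003], [0.113, -0.994, 0.001], [0.004, -0.001, -1.0]]
ft_force: [1.2, 0.5, -1.6]
grip_width: 0.528
grasp_force: 31.3
```

```bash
python3 - <<'E'
from plan import *
r=down(-83.55)
plan([((*case(-61,-57.5),200),r,255),((*case(-61,-57.5),36),r,255)])
E
```

```text
t 11.2 pos [456.   -2.2 204. ] j [-0.89  0.36  0.98  2.1  -0.4   0.87 -1.14] w 0.528 F [ 1.2  0.5 -1.6]
n>=5.6 [0.545, -0.547, 0.016, -0.0, -0.002, 0.0, 255]
n>=3.9 [0.543, -0.546, 0.562, -0.0, -0.002, 0.0, 255]
```

Call:
move_arm(targets=[[0.545,-0.547,0.0,0,0,0,255],[0.545,-0.547,0.0,0,0,0,255],[0.545,-0.547,0.0,0,0,0,255],[0.545,-0.547,0.0,0,0,0,255],[0.545,-0.547,0.0,0,0,0,255],[0.545,-0.547,0.0,0,0,0,255],[0.545,-0.547,0.0,0,0,0,255],[0.545,-0.547,0.12,0,0,0,255],[0.545,-0.547,0.24,0,0,0,255],[0.545,-0.547,0.36,0,0,0,255],[0.545,-0.547,0.46,0,0,0,255],[0.545,-0.547,0.53,0,0,0,255],[0.545,-0.547,0.55,0,0,0,255],[0.545,-0.547,0.558,0,0,0,255],[0.545,-0.547,0.558,0,0,0,255]])

```text
clock: 12.42
eef_pos: [599.8, 180.9, 35.6]
tool_rot: [[0.993, 0.115, 0.002], [0.115, -0.993, 0.002], [0.002, -0.002, -1.0]]
ft_force: [-3.6, 2.0, 12.7]
grip_width: 0.535
grasp_force: 37.2
```

```bash
python3 - <<'E'
from plan import *
r=down(-83.55)
p=env.get_state()['eef_pos'];print((p[:2]-CO)@cx,(p[:2]-CO)@cyv)
plan([((*case(-61,-57.5),34.5),r,255)])
E
```

```text
-59.39382804426632 -57.5299000610036
t 12.4 pos [599.8 180.9  35.6] j [-0.82  0.87  0.67  1.74 -0.73  0.8  -1.24] w 0.535 F [-3.6  2.  12.7]
n>=0.0 [-0.0, 0.005, 0.004, -0.001, -0.001, 0.001, 255]
```

Call:
move_arm(targets=[[0,0,0,0,0,0,85],[0,0,0,0,0,0,85],[0,0,0,0,0,0,85],[0,0,-0.05,0,0,0,85],[0,0,-0.15,0,0,0,85],[0,0,-0.28,0,0,0,85],[0,0,-0.42,0,0,0,85],[0,0,-0.5,0,0,0,85],[-0.1,0.65,-0.5,0,0,0,60],[-0.1,0.65,-0.5,0,0,0,60],[-0.1,0.65,-0.5,0,0,0,60],[-0.1,0.65,-0.5,0,0,0,60],[-0.1,0.65,-0.5,0,0,0,60],[-0.1,0.65,-0.5,0,0,0,60]])

```text
clock: 13.58
eef_pos: [590.0, -26.8, 185.1]
tool_rot: [[0.995, 0.103, 0.002], [0.103, -0.995, -0.004], [0.002, 0.005, -1.0]]
ft_force: [-0.8, -0.2, -0.1]
grip_width: 0.764
grasp_force: 0.0
```

```bash
python3 - <<'E'
from plan import *
from fit import *
s=cap('side');t=cap('top')
print(*glasses([s],[(552.7,-9.2),(425,-101.2),(556.9,-121.8),case(-61,-57.5)]))
Q=cloud(s)[s['range_z']>0]; 
q=Q[(np.hypot(*(Q[:,:2]-case(-60,-57)).T)<32)&(Q[:,2]>64)&(Q[:,2]<80)]; d=q[:,:2]-CO; print(len(q),(d@cx).min(),(d@cx).max(),(d@cyv).min(),(d@cyv).max(),np.median(q[:,2]))
r=down(-83.55)
plan([((553.2,-9.2,150),r,60),((553.2,-9.2,28),r,60)])
E
```

```text
(array([553.7,  -9.6]), 66, 64.4) (array([ 425.5, -101.4]), 70, 64.3) (array([ 553.5, -147. ]), 78, 63.6) (array([599.4, 180.5]), 46, 66.1)
54 -84.30326057433918 -35.911945078742896 -77.639281929588 -33.33578410744438 71.81942113080697
t 13.7 pos [591.  -19.  184.1] j [-0.63  0.63  0.84  1.78 -0.55  0.99 -1.03] w 0.767 F [-0.1  0.6 -0. ]
n>=1.2 [-0.122, -0.046, 0.113, 0.0, -0.001, -0.001, 60]
n>=2.9 [-0.122, -0.046, 0.52, 0.0, -0.001, -0.001, 60]
```

Glass D was knocked aside, to (553,-147), and glass 1 stands in the bay at case (-60,-57). Now glass B.

Call:
move_arm(targets=[[-0.127,-0.038,0.1,0,0,0,60],[-0.127,-0.038,0.15,0,0,0,60],[-0.127,-0.038,0.25,0,0,0,60],[-0.127,-0.038,0.37,0,0,0,60],[-0.127,-0.038,0.47,0,0,0,60],[-0.127,-0.038,0.524,0,0,0,60],[-0.127,-0.038,0.524,0,0,0,60],[-0.127,-0.038,0.524,0,0,0,255],[-0.127,-0.038,0.524,0,0,0,255],[-0.127,-0.038,0.524,0,0,0,255],[-0.127,-0.038,0.524,0,0,0,255],[-0.127,-0.038,0.524,0,0,0,255],[-0.127,-0.038,0.45,0,0,0,255],[-0.127,-0.038,0.3,0,0,0,255],[-0.127,-0.038,0.15,0,0,0,255],[-0.127,-0.038,0,0,0,0,255],[-0.127,-0.038,-0.05,0,0,0,255],[-0.127,-0.038,-0.05,0,0,0,255],[-0.127,-0.038,-0.05,0,0,0,255]])

```text
clock: 15.27
eef_pos: [552.8, -9.9, 199.5]
tool_rot: [[0.993, 0.114, 0.003], [0.114, -0.993, 0.001], [0.003, -0.001, -1.0]]
ft_force: [0.3, 0.1, -1.1]
grip_width: 0.531
grasp_force: 31.2
```

```bash
python3 - <<'E'
from plan import *
r=down(-83.55)
plan([((*case(-61,-0.5),200),r,255),((*case(-61,-0.5),35.5),r,255)])
E
```

```text
t 15.3 pos [552.8  -9.9 199.5] j [-0.71  0.55  0.88  1.87 -0.51  0.97 -1.05] w 0.531 F [ 0.3  0.1 -1.1]
n>=4.4 [0.038, -0.609, -0.001, -0.0, -0.002, 0.001, 255]
n>=3.9 [0.036, -0.609, 0.547, -0.0, -0.002, 0.001, 255]
```

Call:
move_arm(targets=[[0.037,-0.61,0,0,0,0,255],[0.037,-0.61,0,0,0,0,255],[0.037,-0.61,0,0,0,0,255],[0.037,-0.61,0,0,0,0,255],[0.037,-0.61,0,0,0,0,255],[0.037,-0.61,0,0,0,0,255],[0.037,-0.61,0.12,0,0,0,255],[0.037,-0.61,0.24,0,0,0,255],[0.037,-0.61,0.36,0,0,0,255],[0.037,-0.61,0.46,0,0,0,255],[0.037,-0.61,0.52,0,0,0,255],[0.037,-0.61,0.54,0,0,0,255],[0.037,-0.61,0.546,0,0,0,255],[0.037,-0.61,0.546,0,0,0,255],[0.037,-0.61,0.546,0,0,0,255]])

```text
clock: 16.52
eef_pos: [541.1, 175.0, 33.5]
tool_rot: [[0.993, 0.115, -0.002], [0.115, -0.993, 0.003], [-0.002, -0.003, -1.0]]
ft_force: [-1.1, 8.3, 5.0]
grip_width: 0.528
grasp_force: 37.1
```

```bash
python3 - <<'E'
from plan import *
r=down(-83.55)
p=env.get_state()['eef_pos'];print((p[:2]-CO)@cx,(p[:2]-CO)@cyv)
plan([((*case(-61,-.5),200),r,60),((425.2,-101.4,200),r,60)])
E
```

```text
-58.69152678234464 1.4980574841689653
t 16.5 pos [541.1 175.   33.5] j [-0.87  0.8   0.66  1.89 -0.75  0.71 -1.21] w 0.528 F [-1.1  8.3  5. ]
n>=4.0 [0.005, 0.006, -0.555, -0.002, 0.001, 0.001, 60]
n>=7.2 [-0.491, 0.869, -0.557, -0.002, 0.001, 0.001, 60]
```

Call:
move_arm(targets=[[0,0,0,0,0,0,85],[0,0,0,0,0,0,85],[0,0,0,0,0,0,85],[0,0,-0.05,0,0,0,85],[0,0,-0.15,0,0,0,85],[0,0,-0.28,0,0,0,85],[0,0,-0.42,0,0,0,85],[0,0,-0.55,0,0,0,85],[-0.49,0.87,-0.55,0,0,0,60],[-0.49,0.87,-0.55,0,0,0,60],[-0.49,0.87,-0.55,0,0,0,60],[-0.49,0.87,-0.55,0,0,0,60],[-0.49,0.87,-0.55,0,0,0,60],[-0.49,0.87,-0.55,0,0,0,60],[-0.49,0.87,-0.55,0,0,0,60],[-0.49,0.87,-0.55,0,0,0,60],[-0.49,0.87,-0.55,0,0,0,60],[-0.49,0.87,-0.55,0,0,0,60]])

```text
clock: 18.02
eef_pos: [425.3, -103.3, 198.7]
tool_rot: [[0.994, 0.112, -0.001], [0.112, -0.994, 0.0], [-0.001, -0.001, -1.0]]
ft_force: [-1.1, 0.4, -0.1]
grip_width: 0.763
grasp_force: 0.0
```

```bash
python3 - <<'E'
from plan import *
from fit import *
s=cap('side')
print(*glasses([s],[(425,-101.2),(553.5,-147)]))
Q=cloud(s)[s['range_z']>0]
for g in (case(-60,-57),case(-59,1)):
    q=Q[(np.hypot(*(Q[:,:2]-g).T)<32)&(Q[:,2]>64)&(Q[:,2]<80)]; d=q[:,:2]-CO; print(len(q),(d@cx).min(),(d@cx).max(),(d@cyv).min(),(d@cyv).max(),np.median(q[:,2]))
r=down(-83.55)
plan([((425.2,-101.4,150),r,60),((425.2,-101.4,28),r,60)])
E
```

```text
(array([ 425.7, -101.3]), 71, 63.9) (array([ 553.2, -150.4]), 76, 63.1)
56 -83.62142721546974 -35.2388023504079 -79.29517307541488 -32.96482302190787 71.22023040693466
49 -82.4753277114789 -32.59682340368471 -21.579025125638015 20.688615776713192 70.65583084890216
t 18.1 pos [ 425.9 -102.4  198.7] j [-0.69  0.34  1.    2.14 -0.39  0.85 -0.91] w 0.762 F [ 1.   0.8 -0.3]
n>=1.2 [-0.002, -0.004, 0.162, -0.0, 0.0, 0.001, 60]
n>=2.9 [-0.001, -0.004, 0.569, -0.0, 0.0, 0.001, 60]
```

Call:
move_arm(targets=[[-0.001,-0.002,0.12,0,0,0,60],[-0.001,-0.002,0.25,0,0,0,60],[-0.001,-0.002,0.37,0,0,0,60],[-0.001,-0.002,0.49,0,0,0,60],[-0.001,-0.002,0.569,0,0,0,60],[-0.001,-0.002,0.569,0,0,0,60],[-0.001,-0.002,0.569,0,0,0,60],[-0.001,-0.002,0.569,0,0,0,255],[-0.001,-0.002,0.569,0,0,0,255],[-0.001,-0.002,0.569,0,0,0,255],[-0.001,-0.002,0.569,0,0,0,255],[-0.001,-0.002,0.569,0,0,0,255],[-0.001,-0.002,0.5,0,0,0,255],[-0.001,-0.002,0.35,0,0,0,255],[-0.001,-0.002,0.2,0,0,0,255],[-0.001,-0.002,0,0,0,0,255],[-0.001,-0.002,-0.02,0,0,0,255],[-0.001,-0.002,-0.02,0,0,0,255]])

```text
clock: 19.57
eef_pos: [428.8, -103.3, 210.4]
tool_rot: [[0.993, 0.114, 0.01], [0.114, -0.994, 0.001], [0.01, -0.0, -1.0]]
ft_force: [0.9, -1.7, -1.6]
grip_width: 0.529
grasp_force: 31.4
```

```bash
python3 - <<'E'
from plan import *
r=down(-83.55)
plan([((*case(-60,57),200),r,255),((*case(-60,57),35.5),r,255)])
E
```

```text
t 19.6 pos [ 428.8 -103.3  210.4] j [-0.73  0.33  1.04  2.13 -0.38  0.87 -0.92] w 0.529 F [ 0.9 -1.7 -1.6]
n>=6.6 [0.292, -0.875, 0.038, -0.0, -0.005, 0.001, 255]
n>=3.9 [0.287, -0.875, 0.586, -0.0, -0.005, 0.001, 255]
```

Call:
move_arm(targets=[[0.3,-0.87,0,0,0,0,255],[0.3,-0.87,0,0,0,0,255],[0.3,-0.87,0,0,0,0,255],[0.3,-0.87,0,0,0,0,255],[0.3,-0.87,0,0,0,0,255],[0.3,-0.87,0,0,0,0,255],[0.3,-0.87,0,0,0,0,255],[0.3,-0.87,0,0,0,0,255],[0.3,-0.87,0.12,0,0,0,255],[0.3,-0.87,0.24,0,0,0,255],[0.3,-0.87,0.36,0,0,0,255],[0.3,-0.87,0.46,0,0,0,255],[0.3,-0.87,0.5,0,0,0,255],[0.3,-0.87,0.5,0,0,0,255]])

```text
clock: 20.73
eef_pos: [483.3, 166.0, 53.3]
tool_rot: [[0.994, 0.114, -0.004], [0.114, -0.994, -0.002], [-0.004, 0.002, -1.0]]
ft_force: [0.5, 0.2, -0.8]
grip_width: 0.531
grasp_force: 31.4
```

```bash
python3 - <<'E'
from plan import *
r=down(-83.55)
p=env.get_state()['eef_pos'];print((p[:2]-CO)@cx,(p[:2]-CO)@cyv)
plan([((*case(-60,57),35.5),r,255)])
E
```

```text
-61.11773938471706 59.96923429832943
t 20.7 pos [483.3 166.   53.3] j [-0.95  0.71  0.7   2.04 -0.74  0.67 -1.21] w 0.531 F [ 0.5  0.2 -0.8]
n>=0.4 [0.01, -0.004, 0.059, 0.001, 0.002, 0.001, 255]
```

Call:
move_arm(targets=[[0.01,-0.002,0.03,0,0,0,255],[0.01,-0.002,0.05,0,0,0,255],[0.01,-0.002,0.06,0,0,0,255],[0.01,-0.002,0.06,0,0,0,255],[0.01,-0.002,0.06,0,0,0,255],[0.01,-0.002,0.06,0,0,0,85],[0.01,-0.002,0.06,0,0,0,85],[0.01,-0.002,0.06,0,0,0,85],[0.01,-0.002,0.0,0,0,0,85],[0.01,-0.002,-0.12,0,0,0,85],[0.01,-0.002,-0.25,0,0,0,85],[0.01,-0.002,-0.38,0,0,0,85],[0.01,-0.002,-0.49,0,0,0,85],[0.12,0.95,-0.49,0,0,0,60],[0.12,0.95,-0.49,0,0,0,60],[0.12,0.95,-0.49,0,0,0,60],[0.12,0.95,-0.49,0,0,0,60],[0.12,0.95,-0.49,0,0,0,60],[0.12,0.95,-0.49,0,0,0,60],[0.12,0.95,-0.49,0,0,0,60]])

```text
clock: 22.4
eef_pos: [553.6, -115.0, 203.1]
tool_rot: [[0.994, 0.113, 0.001], [0.113, -0.994, -0.0], [0.001, 0.0, -1.0]]
ft_force: [1.1, 0.3, -0.1]
grip_width: 0.769
grasp_force: 0.0
```

Call:
move_arm(targets=[[0,0,0,0,0,0,60],[0,0,0,0,0,0,60],[0,0,0,0,0,0,60],[0,0,0,0,0,0,60],[0,0,0,0,0,0,60]])

```text
clock: 22.82
eef_pos: [553.5, -110.2, 202.2]
tool_rot: [[0.993, 0.117, -0.0], [0.117, -0.993, 0.001], [-0.0, -0.001, -1.0]]
ft_force: [0.3, 0.5, 0.4]
grip_width: 0.763
grasp_force: 0.0
```

```bash
python3 - <<'E'
from plan import *
from fit import *
s=cap('side')
print(*glasses([s],[(553.5,-150)]))
Q=cloud(s)[s['range_z']>0]
for g in (case(-60,-57),case(-59,1),case(-60,57)):
    q=Q[(np.hypot(*(Q[:,:2]-g).T)<32)&(Q[:,2]>64)&(Q[:,2]<80)]; d=q[:,:2]-CO; print(len(q),(d@cx).min(),(d@cx).max(),(d@cyv).min(),(d@cyv).max(),np.median(q[:,2]))
r=down(-83.55)
g=glasses([s],[(553.5,-150)])[0][0]
plan([((*g,150),r,60),((*g,28),r,60)])
E
```

```text
(array([ 553. , -150.2]), 70, 63.4)
28 -83.02543045540104 -36.92559650152992 -61.09292341743174 -33.96355967426601 71.67532871658915
61 -83.68827591800671 -33.91629508093266 -21.278817814843055 31.130420565698564 71.20430751194374
59 -83.77815195160905 -32.36291116018672 31.130420565698564 78.12713319449267 70.56270967505463
t 22.9 pos [ 553.5 -110.3  202.2] j [-0.52  0.57  0.89  1.83 -0.53  0.99 -0.86] w 0.761 F [-0.  -1.3  0.7]
n>=1.6 [-0.017, 0.132, 0.174, -0.0, 0.0, 0.002, 60]
n>=2.9 [-0.017, 0.132, 0.581, -0.0, 0.0, 0.002, 60]
```

Call:
move_arm(targets=[[-0.017,0.132,0.1,0,0,0,60],[-0.017,0.132,0.15,0,0,0,60],[-0.017,0.132,0.25,0,0,0,60],[-0.017,0.132,0.37,0,0,0,60],[-0.017,0.132,0.49,0,0,0,60],[-0.017,0.132,0.58,0,0,0,60],[-0.017,0.132,0.58,0,0,0,60],[-0.017,0.132,0.58,0,0,0,60],[-0.017,0.132,0.58,0,0,0,255],[-0.017,0.132,0.58,0,0,0,255],[-0.017,0.132,0.58,0,0,0,255],[-0.017,0.132,0.58,0,0,0,255],[-0.017,0.132,0.58,0,0,0,255],[-0.017,0.132,0.5,0,0,0,255],[-0.017,0.132,0.35,0,0,0,255],[-0.017,0.132,0.2,0,0,0,255],[-0.017,0.132,0,0,0,0,255],[-0.017,0.132,0,0,0,0,255],[-0.017,0.132,0,0,0,0,255],[-0.017,0.132,0,0,0,0,255]])

```text
clock: 24.53
eef_pos: [554.0, -152.0, 204.3]
tool_rot: [[0.993, 0.114, 0.004], [0.114, -0.993, 0.0], [0.004, 0.0, -1.0]]
ft_force: [-0.8, -0.1, -2.3]
grip_width: 0.532
grasp_force: 31.3
```

```bash
python3 - <<'E'
from plan import *
r=down(-83.55)
plan([((*case(-60,114),200),r,255),((*case(-60,114),35.5),r,255)])
E
```

```text
t 24.5 pos [ 554.  -152.   204.3] j [-0.44  0.58  0.89  1.81 -0.53  1.   -0.79] w 0.532 F [-0.8 -0.1 -2.3]
n>=8.1 [-0.293, -1.084, 0.013, 0.0, -0.002, 0.001, 255]
n>=3.9 [-0.295, -1.084, 0.561, 0.0, -0.002, 0.001, 255]
```

Call:
move_arm(targets=[[-0.28,-0.98,0,0,0,0,255],[-0.28,-0.98,0,0,0,0,255],[-0.28,-0.98,0,0,0,0,255],[-0.28,-0.98,0,0,0,0,255],[-0.28,-0.98,0,0,0,0,255],[-0.28,-0.98,0,0,0,0,255],[-0.28,-0.98,0,0,0,0,255],[-0.28,-0.98,0,0,0,0,255],[-0.28,-0.98,0,0,0,0,255],[-0.28,-0.98,0,0,0,0,255],[-0.28,-0.98,0,0,0,0,255],[-0.28,-0.98,0,0,0,0,255]])

```text
clock: 25.53
eef_pos: [436.2, 129.0, 202.0]
tool_rot: [[0.994, 0.112, -0.0], [0.112, -0.994, -0.001], [-0.0, 0.001, -1.0]]
ft_force: [0.6, -0.2, -0.7]
grip_width: 0.529
grasp_force: 31.5
```

```bash
python3 - <<'E'
from plan import *
r=down(-83.55)
plan([((*case(-60,113),200),r,255),((*case(-60,113),35.5),r,255)])
E
```

```text
t 25.5 pos [436.2 129.  202. ] j [-1.21  0.38  1.02  2.1  -0.43  0.88 -1.4 ] w 0.529 F [ 0.6 -0.2 -0.7]
n>=0.8 [-0.007, -0.109, 0.007, 0.0, 0.0, -0.0, 255]
n>=3.9 [-0.007, -0.109, 0.555, 0.0, 0.0, -0.0, 255]
```

Call:
move_arm(targets=[[-0.007,-0.109,0,0,0,0,255],[-0.007,-0.109,0,0,0,0,255],[-0.007,-0.109,0.12,0,0,0,255],[-0.007,-0.109,0.24,0,0,0,255],[-0.007,-0.109,0.36,0,0,0,255],[-0.007,-0.109,0.46,0,0,0,255],[-0.007,-0.109,0.49,0,0,0,255],[-0.007,-0.109,0.49,0,0,0,255],[-0.007,-0.109,0.49,0,0,0,255]])

```text
clock: 26.28
eef_pos: [431.0, 161.9, 55.9]
tool_rot: [[0.994, 0.112, 0.001], [0.112, -0.994, -0.0], [0.001, 0.0, -1.0]]
ft_force: [0.1, -0.2, -0.6]
grip_width: 0.524
grasp_force: 31.5
```

```bash
python3 - <<'E'
from plan import *
r=down(-83.55)
p=env.get_state()['eef_pos'];print((p[:2]-CO)@cx,(p[:2]-CO)@cyv)
plan([((*case(-60,113),35.5),r,255)])
E
```

```text
-59.305444725876384 112.35134532668577
t 26.3 pos [431.  161.9  55.9] j [-1.01  0.64  0.7   2.17 -0.75  0.59 -1.21] w 0.524 F [ 0.1 -0.2 -0.6]
n>=0.5 [-0.002, 0.002, 0.068, 0.0, -0.0, 0.0, 255]
```

Call:
move_arm(targets=[[-0.002,0.002,0.03,0,0,0,255],[-0.002,0.002,0.055,0,0,0,255],[-0.002,0.002,0.068,0,0,0,255],[-0.002,0.002,0.068,0,0,0,255],[-0.002,0.002,0.068,0,0,0,255],[-0.002,0.002,0.068,0,0,0,85],[-0.002,0.002,0.068,0,0,0,85],[-0.002,0.002,0.068,0,0,0,85],[-0.002,0.002,0.0,0,0,0,85],[-0.002,0.002,-0.12,0,0,0,85],[-0.002,0.002,-0.25,0,0,0,85],[-0.002,0.002,-0.38,0,0,0,85],[-0.002,0.002,-0.6,0,0,0,85],[-0.002,0.002,-0.6,0,0,0,85],[-0.002,0.002,-0.6,0,0,0,150],[-0.002,0.002,-0.6,0,0,0,150],[-0.002,0.002,-0.6,0,0,0,150]])

```text
clock: 27.7
eef_pos: [429.0, 162.4, 234.8]
tool_rot: [[0.993, 0.115, -0.001], [0.115, -0.993, 0.001], [-0.001, -0.001, -1.0]]
ft_force: [-0.5, -0.8, -0.7]
grip_width: 0.413
grasp_force: 0.0
```

```bash
python3 - <<'E'
from plan import *
from fit import *
s=cap('side');t=cap('top')
Q=cloud(s)[s['range_z']>0]
for y in (-57,0,57,113):
    g=case(-60,y)
    q=Q[(np.hypot(*(Q[:,:2]-g).T)<29)&(Q[:,2]>64)&(Q[:,2]<80)]; d=q[:,:2]-CO; print(len(q),(d@cx).min(),(d@cx).max(),(d@cyv).min(),(d@cyv).max(),np.median(q[:,2]))
f=lambda c,u,v,w,h:cv2.resize(c['pixels'][v:v+h,u:u+w],(400,400),interpolation=cv2.INTER_CUBIC)
cv2.imwrite('pics/g.png',np.hstack([f(s,170,110,120,120),f(s,225,130,50,50)])[:,:,::-1])
C=s['pixels'][s['range_z']>0].astype(int); m=(C[:,0]>110)&(C[:,1]<70)&(C[:,2]<70)&(Q[:,0]>600)&(Q[:,0]<700)&(Q[:,1]>250)&(Q[:,1]<350); r=Q[m]; d=r[:,:2]-CO
print(len(r),r.mean(0),(d@cx).mean(),(d@cyv).min(),(d@cyv).max(),r[:,2].min(),r[:,2].max())
plan([((*case(60,-110),260),down(-83.55),150),((*case(60,-110),115),down(-83.55,-20),150),((*case(60,-110),115),down(-83.55,20),150)])
for tl in(20,-20): print(down(-83.55,tl).as_matrix()[:,2])
E
```

```text
58 -83.60632796132471 -32.439811707328175 -79.11409702614115 -33.88655612819694 70.66459439725747
61 -82.92313297655902 -33.985791637324496 -21.787629819681115 24.295277446512607 70.88282523813189
58 -82.54427933775287 -34.12953335872245 32.440878409572136 78.58737810976557 71.01187457315382
58 -81.10269394799465 -33.12588719391867 91.12493908467518 135.5618213227636 69.95374909095892
22 [645.42007877 305.25754272 131.82803708] 59.01150990986605 -128.91114320071642 -105.8903937599612 124.6356202052325 137.07653370193498
t 27.8 pos [428.7 161.9 234.2] j [-1.34  0.34  1.08  2.06 -0.37  0.95 -1.52] w 0.411 F [-0.1  0.  -1.2]
n>=6.1 [0.749, -0.396, -0.088, 0.0, 0.001, 0.001, 150]
n>=3.5 [0.75, -0.396, 0.396, 0.001, -0.166, 0.001, 150]
n>=5.6 [0.75, -0.396, 0.396, 0.0, 0.168, 0.001, 150]
[ 0.33985525  0.03842121 -0.93969262]
[-0.33985525 -0.03842121 -0.93969262]
```

View pics/g.png

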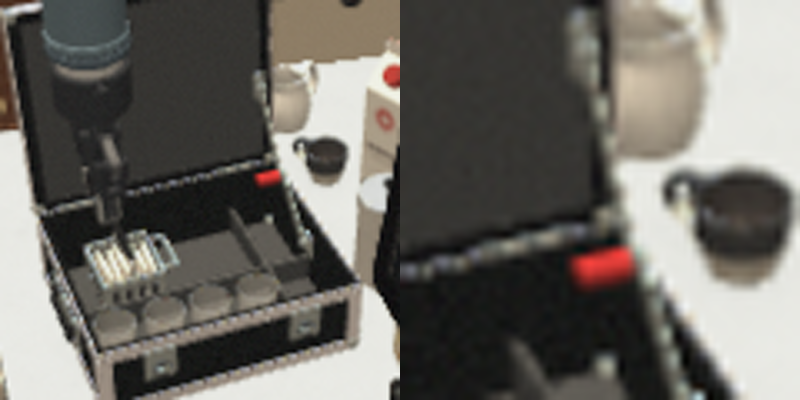

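All four glasses stand upright in the front bay in an even row, and the basket is in its bay. The red knob at crop (602,267) is at case (60,-117), z 127, as described. I move above it.

Call:
move_arm(targets=[[0.3,-0.16,-0.09,0,0,0,150],[0.3,-0.16,-0.09,0,0,0,150],[0.3,-0.16,-0.09,0,0,0,150],[0.74,-0.396,-0.09,0,0,0,150],[0.74,-0.396,-0.09,0,0,0,150],[0.74,-0.396,-0.09,0,0,0,150],[0.74,-0.396,-0.09,0,0.08,0,150],[0.74,-0.396,-0.09,0,0.168,0,150],[0.74,-0.396,-0.09,0,0.168,0,150],[0.74,-0.396,-0.09,0,0.168,0,150],[0.74,-0.396,-0.09,0,0.168,0,150],[0.74,-0.396,-0.09,0,0.168,0,150]], force=25)

```text
clock: 28.8
eef_pos: [636.9, 305.7, 262.0]
tool_rot: [[0.933, 0.114, 0.341], [0.107, -0.993, 0.039], [0.343, 0.0, -0.939]]
ft_force: [0.9, 0.6, 0.3]
grip_width: 0.415
grasp_force: 0.0
```

```bash
cat >> plan.py <<'E'
KR=down(-83.55,20)
def knob(th,y=-110,dep=15): # th deg: link angle; TCP for knob
    a=np.radians(th); return np.array([*case(-3+85*np.cos(a),y),70+85*np.sin(a)])+dep*KR.as_matrix()[:,2]
E
python3 - <<'E'
from plan import *
k=knob(42.1)
plan([(k+[0,0,60],KR,150),(k,KR,150)])
E
```

```text
t 28.8 pos [636.9 305.7 262. ] j [-1.25  0.62  0.99  1.71 -0.57  0.78 -1.55] w 0.415 F [0.9 0.6 0.3]
n>=2.1 [-0.081, 0.001, 0.287, -0.0, -0.001, 0.001, 150]
n>=1.4 [-0.149, 0.001, 0.475, -0.0, -0.001, 0.001, 150]
```

Call:
move_arm(targets=[[-0.081,0.001,0.15,0,0,0,150],[-0.081,0.001,0.287,0,0,0,150],[-0.081,0.001,0.287,0,0,0,150],[-0.1,0.001,0.34,0,0,0,150],[-0.125,0.001,0.41,0,0,0,150],[-0.149,0.001,0.475,0,0,0,150],[-0.149,0.001,0.475,0,0,0,150],[-0.149,0.001,0.475,0,0,0,150],[-0.149,0.001,0.475,0,0,0,180],[-0.149,0.001,0.475,0,0,0,200],[-0.149,0.001,0.475,0,0,0,255],[-0.149,0.001,0.475,0,0,0,255],[-0.149,0.001,0.475,0,0,0,255],[-0.149,0.001,0.475,0,0,0,255]])

```text
clock: 29.97
eef_pos: [645.1, 307.9, 115.0]
tool_rot: [[0.931, 0.115, 0.346], [0.107, -0.993, 0.042], [0.348, -0.002, -0.937]]
ft_force: [-0.2, 4.8, 7.2]
grip_width: 0.161
grasp_force: 25.5
```

```bash
python3 - <<'E'
from plan import *
plan([(knob(a),KR,255) for a in (46,50,54,58,62,66,70,74,78)])
E
```

```text
t 30.0 pos [645.1 307.9 115. ] j [-1.1   0.77  0.76  1.79 -0.76  0.51 -1.42] w 0.161 F [-0.2  4.8  7.2]
n>=0.1 [-0.003, 0.019, -0.008, -0.002, -0.003, 0.001, 255]
n>=0.1 [0.002, 0.033, -0.021, -0.002, -0.003, 0.001, 255]
n>=0.1 [0.006, 0.049, -0.032, -0.002, -0.003, 0.001, 255]
n>=0.1 [0.01, 0.065, -0.043, -0.002, -0.003, 0.001, 255]
n>=0.1 [0.013, 0.082, -0.052, -0.002, -0.003, 0.001, 255]
n>=0.1 [0.016, 0.1, -0.06, -0.002, -0.003, 0.001, 255]
n>=0.1 [0.019, 0.119, -0.067, -0.002, -0.003, 0.001, 255]
n>=0.1 [0.021, 0.137, -0.073, -0.002, -0.003, 0.001, 255]
n>=0.1 [0.022, 0.157, -0.077, -0.002, -0.003, 0.001, 255]
```

Call:
move_arm(targets=[[0.003,0.007,-0.006,0,0,0,255],[0.005,0.014,-0.012,0,0,0,255],[0.01,0.028,-0.025,0,0,0,255],[0.014,0.044,-0.036,0,0,0,255],[0.018,0.06,-0.047,0,0,0,255],[0.021,0.077,-0.056,0,0,0,255],[0.024,0.095,-0.064,0,0,0,255],[0.027,0.114,-0.071,0,0,0,255],[0.029,0.132,-0.077,0,0,0,255],[0.03,0.152,-0.081,0,0,0,255],[0.03,0.152,-0.081,0,0,0,255],[0.03,0.152,-0.081,0,0,0,255]])

```text
clock: 30.97
eef_pos: [650.1, 264.3, 141.7]
tool_rot: [[0.931, 0.117, 0.345], [0.108, -0.993, 0.045], [0.348, -0.005, -0.938]]
ft_force: [-6.4, 6.4, 15.0]
grip_width: 0.16
grasp_force: 26.3
```

```bash
python3 - <<'E'
from plan import *
from h import *
plan([])
s=cap('side');t=cap('top')
f=lambda c,u,v,w,h:cv2.resize(c['pixels'][v:v+h,u:u+w],(400,400),interpolation=cv2.INTER_CUBIC)
cv2.imwrite('pics/k.png',np.hstack([f(s,150,60,140,140),f(s,225,110,60,60)])[:,:,::-1])
for c in(s,t):
    Q=cloud(c)[c['range_z']>0]; d=Q[:,:2]-CO; X=d@cx;Y=d@cyv
    for y0,y1 in((-140,-40),(40,150)):
        m=(X>80)&(X<220)&(Y>y0)&(Y<y1)&(Q[:,2]>110)&(Q[:,2]<365)&(X<190)
        for z in(150,250,340):
            k=m&(abs(Q[:,2]-z)<12); 
            if k.sum()>5: print(y0,z,k.sum(),np.percentile(X[k],[2,50,98]).round())
E
```

```text
t 31.0 pos [650.1 264.3 141.7] j [-1.05  0.71  0.77  1.82 -0.73  0.53 -1.36] w 0.16 F [-6.4  6.4 15. ]
-140 150 74 [120. 126. 130.]
-140 250 9 [116. 119. 121.]
-140 340 55 [106. 112. 117.]
40 150 131 [121. 126. 131.]
40 250 146 [113. 119. 123.]
40 340 178 [108. 113. 118.]
-140 340 36 [110. 113. 124.]
```

View pics/k.png

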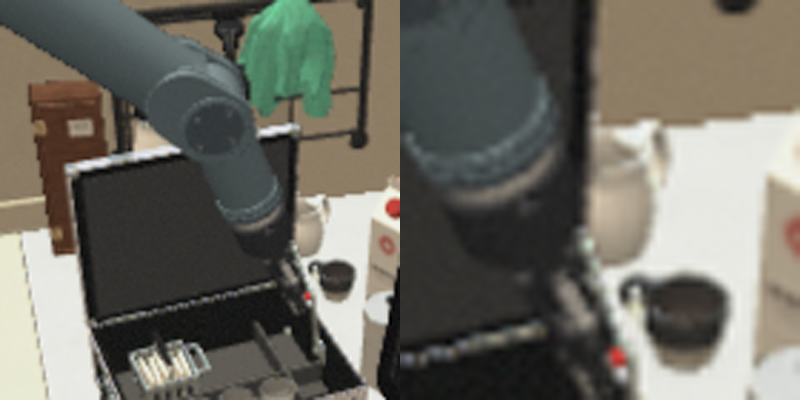

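The knob has swung past centre, and the lid has already come to about 1.50 rad with the stay unlocked. I release the knob and back out.

Call:
move_arm(targets=[[0,0,0,0,0,0,190],[0,0,0,0,0,0,165],[0,0,0,0,0,0,165],[0,0,0,0,0,0,165],[0,0,-0.05,0,0,0,165],[0,0,-0.15,0,0,0,165],[0,0,-0.27,0,0,0,165],[0,0,-0.4,0,0,0,165],[0,0,-0.55,0,0,0,165],[0,0.3,-0.9,0,0,0,165],[0,0.3,-0.9,0,0,0,255],[0,0.3,-0.9,0,0,0,255],[0,0.3,-0.9,0,0,0,255],[0,0.3,-0.9,0,0,0,255],[0,0.3,-0.9,0,0,0,255],[0,0.3,-0.9,0,0,0,255]])

```text
clock: 32.4
eef_pos: [566.0, 162.2, 391.0]
tool_rot: [[0.933, 0.116, 0.341], [0.109, -0.993, 0.039], [0.343, 0.0, -0.939]]
ft_force: [-0.9, -0.5, 1.0]
grip_width: -0.003
grasp_force: 0.0
```

```bash
python3 - <<'E'
from plan import *
from h import *
plan([])
s=cap('side');t=cap('top')
for n,c in(('s',s),('t',t)):
    Q=cloud(c)[c['range_z']>0]; d=Q[:,:2]-CO; X=d@cx;Y=d@cyv
    for y0,y1 in((-140,-40),(40,150)):
        m=(X>60)&(X<220)&(Y>y0)&(Y<y1)&(Q[:,2]>110)&(Q[:,2]<370)&(X<190)
        for z in(150,250,340):
            k=m&(abs(Q[:,2]-z)<12); 
            if k.sum()>5: print(n,y0,z,k.sum(),np.percentile(X[k],[2,50,98]).round())
    # knob
    C=c['pixels'][c['range_z']>0].astype(int); m=(C[:,0]>110)&(C[:,1]<70)&(C[:,2]<70)&(Q[:,0]>580)&(Q[:,0]<700)&(Q[:,1]>180)&(Q[:,1]<350); r=m
    if r.any(): print('knob',r.sum(),X[r].mean(),Y[r].mean(),Q[r,2].mean())
E
```

```text
t 32.4 pos [566.  162.2 391. ] j [-1.48  0.18  1.23  1.84 -0.14  0.9  -1.67] w -0.003 F [-0.9 -0.5  1. ]
s -140 150 107 [121. 125. 129.]
s -140 250 118 [113. 118. 123.]
s -140 340 73 [107. 112. 116.]
s 40 150 123 [121. 125. 130.]
s 40 250 145 [114. 119. 124.]
s 40 340 175 [108. 113. 118.]
knob 20 14.193005891176009 -115.12097908427901 157.85441480125684
t -140 250 11 [116. 117. 117.]
t -140 340 27 [111. 112. 124.]
t 40 150 11 [123. 124. 125.]
t 40 250 17 [117. 118. 118.]
t 40 340 39 [111. 113. 126.]
knob 12 17.5160018876492 -112.68387024288205 152.2920105997427
```

```bash
cat >> plan.py <<'E'
LR=down(6.45)
def lid(th,u=225,off=11,Y=0):
    X=127-u*np.cos(th)+14*np.sin(th)+off; z=100+u*np.sin(th)+14*np.cos(th)
    return np.array([*case(X,Y),z])
E
python3 - <<'E'
from plan import *
plan([((545,200,430),LR,255),((*case(175,0),430),LR,255)])
E
```

```text
t 32.5 pos [566.1 162.  390.9] j [-1.48  0.18  1.23  1.84 -0.14  0.9  -1.67] w -0.001 F [ 0.7 -0.7  0.3]
n>=12.8 [-0.007, -0.134, -0.142, 0.132, -0.13, -0.74, 255]
n>=5.0 [-0.02, -0.831, -0.148, 0.132, -0.13, -0.74, 255]
```

Call:
move_arm(targets=[[0,-0.05,-0.14,0.132,-0.13,-0.74,255],[0,-0.05,-0.14,0.132,-0.13,-0.74,255],[0,-0.05,-0.14,0.132,-0.13,-0.74,255],[0,-0.13,-0.14,0.132,-0.13,-0.74,255],[0,-0.13,-0.14,0.132,-0.13,-0.74,255],[0,-0.13,-0.14,0.132,-0.13,-0.74,255],[0,-0.13,-0.14,0.132,-0.13,-0.74,255],[0,-0.13,-0.14,0.132,-0.13,-0.74,255],[0,-0.13,-0.14,0.132,-0.13,-0.74,255],[0,-0.13,-0.14,0.132,-0.13,-0.74,255],[0,-0.13,-0.14,0.132,-0.13,-0.74,255],[0,-0.13,-0.14,0.132,-0.13,-0.74,255],[0,-0.13,-0.14,0.132,-0.13,-0.74,255],[0,-0.13,-0.14,0.132,-0.13,-0.74,255],[0,-0.13,-0.14,0.132,-0.13,-0.74,255]])

```text
clock: 33.75
eef_pos: [548.0, 198.4, 430.1]
tool_rot: [[-0.109, 0.994, -0.0], [0.994, 0.109, 0.002], [0.002, 0.0, -1.0]]
ft_force: [-0.0, -0.1, -0.2]
grip_width: 0.001
grasp_force: 0.0
```

```bash
python3 - <<'E'
from plan import *
plan([((*case(175,0),430),LR,255),((*case(175,0),325),LR,255)])
E
```

```text
t 33.8 pos [548.  198.4 430.1] j [-1.03  0.35  0.84  1.48 -0.26  1.43 -0.07] w 0.001 F [-0.  -0.1 -0.2]
n>=5.1 [0.704, -0.029, 0.002, 0.0, -0.001, -0.002, 255]
n>=2.5 [0.703, -0.029, 0.352, 0.0, -0.001, -0.002, 255]
```

Call:
move_arm(targets=[[0.2,0,0,0,0,0,255],[0.4,-0.03,0,0,0,0,255],[0.7,-0.03,0,0,0,0,255],[0.7,-0.03,0,0,0,0,255],[0.7,-0.03,0,0,0,0,255],[0.7,-0.03,0,0,0,0,255],[0.7,-0.03,0.1,0,0,0,255],[0.7,-0.03,0.2,0,0,0,255],[0.7,-0.03,0.3,0,0,0,255],[0.7,-0.03,0.35,0,0,0,255],[0.7,-0.03,0.35,0,0,0,255],[0.7,-0.03,0.35,0,0,0,255]])

```text
clock: 34.75
eef_pos: [515.5, 405.6, 326.9]
tool_rot: [[-0.109, 0.994, 0.001], [0.994, 0.109, 0.002], [0.002, 0.001, -1.0]]
ft_force: [0.2, -0.2, 1.0]
grip_width: 0.002
grasp_force: 0.0
```

```bash
python3 - <<'E'
from plan import *
plan([(lid(1.62-.03*i),LR,255) for i in range(0,22)])
E
```

```text
t 34.8 pos [515.5 405.6 326.9] j [-1.21  0.56  0.75  1.44 -0.38  1.29 -0.32] w 0.002 F [ 0.2 -0.2  1. ]
n>=0.3 [-0.034, 0.003, 0.01, 0.0, -0.001, -0.001, 255]
n>=0.2 [-0.057, 0.004, 0.007, 0.0, -0.001, -0.001, 255]
n>=0.2 [-0.079, 0.004, 0.006, 0.0, -0.001, -0.001, 255]
n>=0.2 [-0.102, 0.004, 0.005, 0.0, -0.001, -0.001, 255]
n>=0.2 [-0.124, 0.004, 0.005, 0.0, -0.001, -0.001, 255]
n>=0.2 [-0.147, 0.004, 0.005, 0.0, -0.001, -0.001, 255]
n>=0.2 [-0.169, 0.004, 0.006, 0.0, -0.001, -0.001, 255]
n>=0.2 [-0.192, 0.004, 0.008, 0.0, -0.001, -0.001, 255]
n>=0.2 [-0.214, 0.004, 0.011, 0.0, -0.001, -0.001, 255]
n>=0.2 [-0.236, 0.004, 0.014, 0.0, -0.001, -0.001, 255]
n>=0.2 [-0.259, 0.004, 0.018, 0.0, -0.001, -0.001, 255]
n>=0.2 [-0.281, 0.004, 0.022, 0.0, -0.001, -0.001, 255]
n>=0.2 [-0.303, 0.004, 0.027, 0.0, -0.001, -0.001, 255]
n>=0.2 [-0.324, 0.004, 0.033, 0.0, -0.001, -0.001, 255]
n>=0.2 [-0.346, 0.004, 0.04, 0.0, -0.001, -0.001, 255]
n>=0.2 [-0.367, 0.004, 0.047, 0.0, -0.001, -0.001, 255]
n>=0.2 [-0.389, 0.004, 0.055, 0.0, -0.001, -0.001, 255]
n>=0.2 [-0.409, 0.005, 0.063, 0.0, -0.001, -0.001, 255]
n>=0.2 [-0.43, 0.005, 0.072, 0.0, -0.001, -0.001, 255]
n>=0.2 [-0.45, 0.005, 0.082, 0.0, -0.001, -0.001, 255]
n>=0.2 [-0.471, 0.005, 0.092, 0.0, -0.001, -0.001, 255]
n>=0.2 [-0.49, 0.005, 0.103, 0.0, -0.001, -0.001, 255]
```

Call:
move_arm(targets=[[-0.04,0,0.008,0,0,0,255],[-0.08,0,0.006,0,0,0,255],[-0.102,0,0.005,0,0,0,255],[-0.124,0,0.005,0,0,0,255],[-0.147,0,0.005,0,0,0,255],[-0.169,0,0.006,0,0,0,255],[-0.192,0,0.008,0,0,0,255],[-0.214,0,0.011,0,0,0,255],[-0.236,0,0.014,0,0,0,255],[-0.259,0,0.018,0,0,0,255],[-0.281,0,0.022,0,0,0,255],[-0.303,0,0.027,0,0,0,255],[-0.324,0,0.033,0,0,0,255],[-0.346,0,0.04,0,0,0,255],[-0.367,0,0.047,0,0,0,255],[-0.389,0,0.055,0,0,0,255],[-0.409,0,0.063,0,0,0,255],[-0.43,0,0.072,0,0,0,255],[-0.45,0,0.082,0,0,0,255],[-0.45,0,0.082,0,0,0,255]])

```text
clock: 36.42
eef_pos: [530.8, 269.6, 301.7]
tool_rot: [[-0.109, 0.994, 0.001], [0.994, 0.109, 0.002], [0.002, 0.001, -1.0]]
ft_force: [-0.7, -0.5, 0.1]
grip_width: -0.0
grasp_force: 0.0
```

```bash
python3 - <<'E'
from plan import *
from h import *
plan([(lid(1.05-.03*i),LR,255) for i in range(1,20)])
s=cap('side')
cv2.imwrite('pics/l1.png',cv2.resize(s['pixels'][60:230,130:320],(570,510),interpolation=cv2.INTER_CUBIC)[:,:,::-1])
E
```

```text
t 36.4 pos [530.8 269.6 301.7] j [-1.1   0.46  0.78  1.64 -0.35  1.18 -0.13] w -0.0 F [-0.7 -0.5  0.1]
n>=0.1 [-0.014, 0.004, 0.009, 0.0, -0.001, -0.002, 255]
n>=0.2 [-0.034, 0.004, 0.02, 0.0, -0.001, -0.002, 255]
n>=0.2 [-0.053, 0.004, 0.031, 0.0, -0.001, -0.002, 255]
n>=0.2 [-0.072, 0.004, 0.043, 0.0, -0.001, -0.002, 255]
n>=0.2 [-0.091, 0.004, 0.056, 0.0, -0.001, -0.002, 255]
n>=0.2 [-0.109, 0.004, 0.069, 0.0, -0.001, -0.002, 255]
n>=0.2 [-0.127, 0.004, 0.082, 0.0, -0.001, -0.002, 255]
n>=0.2 [-0.145, 0.004, 0.097, 0.0, -0.001, -0.002, 255]
n>=0.2 [-0.162, 0.004, 0.111, 0.0, -0.001, -0.002, 255]
n>=0.2 [-0.179, 0.004, 0.127, 0.0, -0.001, -0.002, 255]
n>=0.2 [-0.195, 0.004, 0.142, 0.0, -0.001, -0.002, 255]
n>=0.2 [-0.21, 0.004, 0.158, 0.0, -0.001, -0.002, 255]
n>=0.2 [-0.226, 0.004, 0.175, 0.0, -0.001, -0.002, 255]
n>=0.2 [-0.24, 0.004, 0.192, 0.0, -0.001, -0.002, 255]
n>=0.2 [-0.254, 0.004, 0.21, 0.0, -0.001, -0.002, 255]
n>=0.2 [-0.268, 0.004, 0.228, 0.0, -0.001, -0.002, 255]
n>=0.2 [-0.281, 0.004, 0.246, 0.0, -0.001, -0.002, 255]
n>=0.2 [-0.294, 0.004, 0.265, 0.0, -0.001, -0.002, 255]
n>=0.2 [-0.306, 0.004, 0.284, 0.0, -0.001, -0.002, 255]
```

View pics/l1.png

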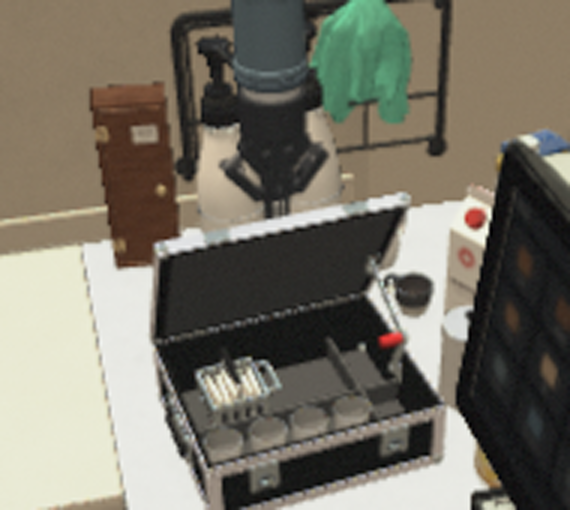

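The lid follows the fingers down with the stay folding (knob at (390,340)), and the contents are undisturbed. I continue.

Call:
move_arm(targets=[[-0.014,0,0.009,0,0,0,255],[-0.034,0,0.02,0,0,0,255],[-0.053,0,0.031,0,0,0,255],[-0.072,0,0.043,0,0,0,255],[-0.091,0,0.056,0,0,0,255],[-0.109,0,0.069,0,0,0,255],[-0.127,0,0.082,0,0,0,255],[-0.145,0,0.097,0,0,0,255],[-0.162,0,0.111,0,0,0,255],[-0.179,0,0.127,0,0,0,255],[-0.195,0,0.142,0,0,0,255],[-0.21,0,0.158,0,0,0,255],[-0.226,0,0.175,0,0,0,255],[-0.24,0,0.192,0,0,0,255],[-0.254,0,0.21,0,0,0,255],[-0.268,0,0.228,0,0,0,255],[-0.281,0,0.246,0,0,0,255],[-0.294,0,0.265,0,0,0,255],[-0.306,0,0.284,0,0,0,255],[-0.306,0,0.284,0,0,0,255]])

```text
clock: 38.13
eef_pos: [540.7, 179.5, 215.7]
tool_rot: [[-0.11, 0.994, 0.0], [0.994, 0.11, 0.002], [0.002, 0.0, -1.0]]
ft_force: [0.5, 0.1, -0.2]
grip_width: 0.001
grasp_force: 0.0
```

```bash
python3 - <<'E'
from plan import *
plan([(lid(.48-.022*i,off=11-i*.4),LR,255) for i in range(1,20)])
E
```

```text
t 38.1 pos [540.7 179.5 215.7] j [-0.94  0.51  0.74  1.8  -0.41  0.99  0.08] w 0.001 F [ 0.5  0.1 -0.2]
n>=0.1 [-0.013, 0.005, 0.012, 0.0, -0.001, -0.001, 255]
n>=0.1 [-0.022, 0.005, 0.027, 0.0, -0.001, -0.001, 255]
n>=0.1 [-0.031, 0.005, 0.041, 0.0, -0.001, -0.001, 255]
n>=0.1 [-0.04, 0.005, 0.056, 0.0, -0.001, -0.001, 255]
n>=0.1 [-0.049, 0.005, 0.071, 0.0, -0.001, -0.001, 255]
n>=0.1 [-0.057, 0.005, 0.086, 0.0, -0.001, -0.001, 255]
n>=0.1 [-0.065, 0.005, 0.101, 0.0, -0.001, -0.001, 255]
n>=0.1 [-0.072, 0.005, 0.116, 0.0, -0.001, -0.001, 255]
n>=0.1 [-0.079, 0.005, 0.132, 0.0, -0.001, -0.001, 255]
n>=0.1 [-0.086, 0.005, 0.147, 0.0, -0.001, -0.001, 255]
n>=0.1 [-0.092, 0.005, 0.163, 0.0, -0.001, -0.001, 255]
n>=0.1 [-0.098, 0.005, 0.179, 0.0, -0.001, -0.001, 255]
n>=0.1 [-0.104, 0.005, 0.195, 0.0, -0.001, -0.001, 255]
n>=0.1 [-0.109, 0.005, 0.211, 0.0, -0.001, -0.001, 255]
n>=0.1 [-0.115, 0.005, 0.227, 0.0, -0.001, -0.001, 255]
n>=0.1 [-0.119, 0.005, 0.243, 0.0, -0.001, -0.001, 255]
n>=0.1 [-0.123, 0.005, 0.26, 0.0, -0.001, -0.001, 255]
n>=0.1 [-0.127, 0.005, 0.276, 0.0, -0.001, -0.001, 255]
n>=0.1 [-0.131, 0.005, 0.292, 0.0, -0.001, -0.001, 255]
```

Call:
move_arm(targets=[[-0.013,0,0.012,0,0,0,255],[-0.022,0,0.027,0,0,0,255],[-0.031,0,0.041,0,0,0,255],[-0.04,0,0.056,0,0,0,255],[-0.049,0,0.071,0,0,0,255],[-0.057,0,0.086,0,0,0,255],[-0.065,0,0.101,0,0,0,255],[-0.072,0,0.116,0,0,0,255],[-0.079,0,0.132,0,0,0,255],[-0.086,0,0.147,0,0,0,255],[-0.092,0,0.163,0,0,0,255],[-0.098,0,0.179,0,0,0,255],[-0.104,0,0.195,0,0,0,255],[-0.109,0,0.211,0,0,0,255],[-0.115,0,0.227,0,0,0,255],[-0.119,0,0.243,0,0,0,255],[-0.123,0,0.26,0,0,0,255],[-0.127,0,0.276,0,0,0,255],[-0.127,0,0.276,0,0,0,255]])

```text
clock: 39.72
eef_pos: [545.0, 142.6, 133.0]
tool_rot: [[-0.111, 0.994, 0.0], [0.994, 0.111, 0.002], [0.002, 0.001, -1.0]]
ft_force: [-1.7, -0.4, -0.1]
grip_width: -0.001
grasp_force: 0.0
```

```bash
python3 - <<'E'
from plan import *
from h import *
plan([((*case(-95,0),z),LR,255) for z in (128,124,120,117,114,112)])
s=cap('side'); Q=cloud(s)[s['range_z']>0]; d=Q[:,:2]-CO; X=d@cx;Y=d@cyv
for a in (100,50,0,-50,-80,-120):
    k=(abs(X-a)<8)&(abs(Y)<140)&(abs(Y)>60)&(Q[:,2]>90); print(a,k.sum(),np.median(Q[k,2]) if k.any() else '')
E
```

```text
t 39.7 pos [545.  142.6 133. ] j [-0.82  0.61  0.67  1.88 -0.5   0.83  0.22] w -0.001 F [-1.7 -0.4 -0.1]
n>=0.2 [-0.012, 0.004, 0.016, 0.0, -0.001, -0.001, 255]
n>=0.1 [-0.012, 0.004, 0.03, 0.0, -0.001, -0.001, 255]
n>=0.1 [-0.012, 0.004, 0.043, 0.0, -0.001, -0.001, 255]
n>=0.1 [-0.012, 0.004, 0.053, 0.0, -0.001, -0.001, 255]
n>=0.1 [-0.012, 0.004, 0.063, 0.0, -0.001, -0.001, 255]
n>=0.0 [-0.012, 0.004, 0.07, 0.0, -0.001, -0.001, 255]
100 56 118.66195903755147
50 69 122.14930109541513
0 74 126.67724223868498
-50 104 130.19592918708685
-80 253 585.3200636132824
-120 724 477.4497071756627
```

Lid at about 0.08 rad. I press it gently shut.

Call:
move_arm(targets=[[-0.01,0,0.01,0,0,0,255],[-0.01,0,0.02,0,0,0,255],[-0.01,0,0.03,0,0,0,255],[-0.01,0,0.04,0,0,0,255],[-0.01,0,0.048,0,0,0,255],[-0.01,0,0.055,0,0,0,255],[-0.01,0,0.06,0,0,0,255],[-0.01,0,0.065,0,0,0,255],[-0.01,0,0.068,0,0,0,255],[-0.01,0,0.068,0,0,0,255],[-0.01,0,0.068,0,0,0,255]])

```text
clock: 40.68
eef_pos: [546.0, 140.3, 114.1]
tool_rot: [[-0.111, 0.994, 0.001], [0.994, 0.111, 0.004], [0.004, 0.002, -1.0]]
ft_force: [-2.3, -0.1, 5.8]
grip_width: 0.002
grasp_force: 3.2
```

Call:
move_arm(targets=[[0,0,0.005,0,0,0,255],[0,0,0.01,0,0,0,255],[0,0,0.013,0,0,0,255],[0,0,0.013,0,0,0,255],[0,0,0.013,0,0,0,255]])

```text
clock: 41.1
eef_pos: [546.2, 140.3, 113.7]
tool_rot: [[-0.111, 0.994, 0.001], [0.994, 0.111, 0.007], [0.007, 0.002, -1.0]]
ft_force: [-15.8, -1.3, 44.7]
grip_width: 0.001
grasp_force: 22.3
```

The lid is hard on the rim: z stays put while the force rises. I back off.

Call:
move_arm(targets=[[0,0,-0.01,0,0,0,255],[0,0,-0.03,0,0,0,255],[0,0,-0.1,0,0,0,255],[0,0,-0.3,0,0,0,255],[-0.4,-0.2,-0.6,0,0,0,255],[-0.4,-0.2,-0.6,0,0,0,255],[-0.4,-0.2,-0.6,0,0,0,255],[-0.4,-0.2,-0.6,0,0,0,255],[-0.4,-0.2,-0.6,0,0,0,255],[-0.4,-0.2,-0.6,0,0,0,255],[-0.4,-0.2,-0.6,0,0,0,255],[-0.4,-0.2,-0.6,0,0,0,255]])

```text
clock: 42.1
eef_pos: [499.2, 15.5, 288.2]
tool_rot: [[-0.113, 0.994, 0.0], [0.994, 0.113, 0.003], [0.003, 0.0, -1.0]]
ft_force: [0.1, -0.0, -0.1]
grip_width: 0.001
grasp_force: 0.0
```

```bash
python3 - <<'E'
from plan import *
from h import *
plan([])
s=cap('side'); Q=cloud(s)[s['range_z']>0]; d=Q[:,:2]-CO; X=d@cx;Y=d@cyv
for a in (110,50,0,-50,-80,-115):
    k=(abs(X-a)<8)&(abs(Y)<140)&(Q[:,2]>90)&(Q[:,2]<160); print(a,k.sum(),np.median(Q[k,2]) if k.any() else '')
cv2.imwrite('pics/end.png',cv2.resize(s['pixels'],(800,600))[:,:,::-1])
E
```

```text
t 42.1 pos [499.2  15.5 288.2] j [-0.83  0.28  0.86  1.9  -0.24  1.07  0.25] w 0.001 F [ 0.1 -0.  -0.1]
110 72 115.93588064565239
50 125 115.94613147161488
0 168 116.05863783969801
-50 211 115.92574085134243
-80 226 115.4821713693047
-115 248 115.63067553279382
```

View pics/end.png

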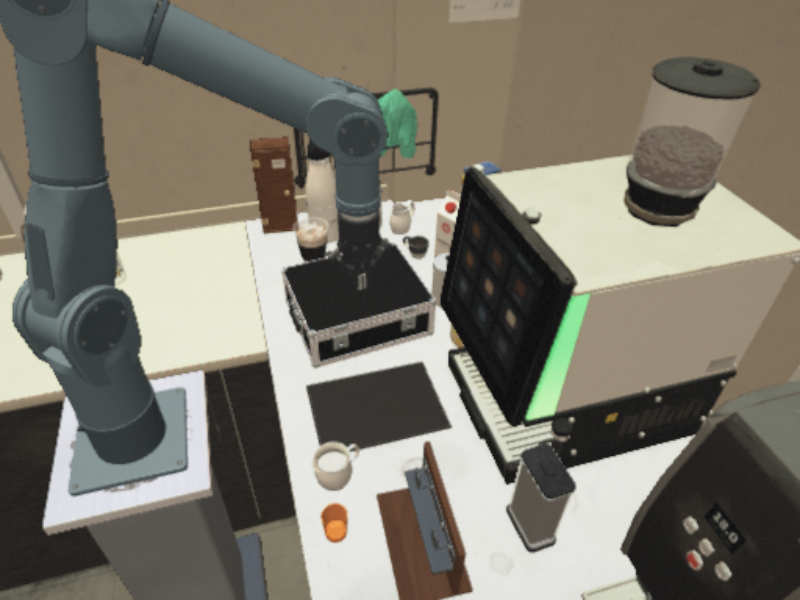

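The picture shows the lid flat and shut on the case at (358,300), an empty mat at (378,405), bare hooks, and the bystanders in place. The lid's height is level at about 116 mm across.

```bash
python3 -c "
from cell import env
print(env.sign_off())"
```

```text
the job is handed in; nothing more can be done
None
```

The job is handed in: the one basket there was and all four glasses stand in their bays, the stay is unlocked, the lid is lowered by hand and flat shut, and I left the bystanders alone; the final press on the shut lid reached about 45 N at the wrist through the fingertips (limits: 120 N at the wrist, 40 N for the arm or gripper body).

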